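# Tighten a compression fitting: finger-tight plus a quarter turn

## Task

The compression nut on top of the aluminium manifold block is loose: run it down clockwise with the fingers until it just goes finger-tight, and no further by hand. Then take the open-ended wrench from its rest, slip its jaws fully and gently onto the nut without jamming them, tighten the nut a quarter turn more, and lay the wrench flat back down on the worktop or its rest, clear of the block. Leave the glassware round about where it stands.

Things in the scene. Friction and masses are not known exactly. Their poses are not given: they have to be found in the camera images.
- nut: brass hexagon nut, 34 mm across flats (39 over corners), 22 mm high, above the manifold's middle, turning about a vertical axis. Origin: its centre, 73 mm above the worktop; z up; x and every 60 deg from it point out through the middle of a flat. Clockwise from above tightens. Loose it turns with 0.03 N m; the free turn left, 0.8 to 1.9 rad, shows nowhere: feel for the stop. It does not sink as it turns.
- manifold: fixed aluminium block 80 x 100 x 42 mm (its x, y, z), origin at the centre of its underside on the worktop; a side port sticks out 18 mm from each y face. A big aluminium case stands to its right. Above its middle stand a fixed brass hexagon (30 mm across flats, 45 to 56 mm above the worktop), then the nut, then a steel tube, 16 mm thick, up to 111 mm above the worktop
- gland_snug (a joint): rad, 0 to 0.12: 0 while the nut runs loose; rises to 0.12 as the nut is drawn finger-tight (from 0.02 on it counts as finger-tight). Over these 0.12 rad the nut pushes back like a spring, with 0.1 rising to 0.4 N m, then meets the much stiffer bite; let go, it springs back to about 0.04, which still counts
- gland_bite (a joint): rad, how far the nut has been turned past finger-tight: 0 until gland_snug is at 0.12, then it grows with the nut's clockwise turning, against about 0.5 N m, by the wrench only; this part stays when the nut is let go. A quarter turn is 1.57
- wrench: loose steel open-ended wrench, 225 mm long, 9 mm thick, 0.2 kg. Origin: middle of the jaw, half-way up the thickness; x out of the mouth, in line with the handle; z up. Jaw faces 35.2 mm apart (0.06 rad of play each way on the nut), parallel from the jaw's back at x = -20 mm to x = 12 mm, then lips flaring to x = 26 mm; head 65 mm wide. Fully on, its origin is at the nut's origin
- wrench_grip (a point): where to grasp the wrench: on the handle's centre line, half-way up, 115 mm behind the jaw's middle (wrench x = -115 mm), between the rest's bars and 29.5 mm above the worktop at the start. The handle is 18 mm wide and 9 mm thick; axes as the wrench
- wrench_rest: fixed black rest, base 150 x 70 x 6 mm with two cross bars, tops 25 mm above the worktop, each 10 mm thick, at x = 45 and x = -65 mm; the wrench lies on the bars along the rest's x, its jaw about 100 mm ahead of the rest's origin (x = 100 mm). Origin: centre of its underside, on the worktop
- flask_pink: bystander: conical glass flask with a pink filling, 69 mm wide, 108 mm high, origin at its underside. Leave it alone
- vial_2: bystander: small glass vial with a black cap, 25 mm wide, 58 mm high, origin at its underside. Leave it alone
- beaker_b: bystander: small glass beaker, 53 mm wide, 61 mm high, origin at its underside. Leave it alone
There are look-alikes about, which are no part of the job. There is more than one size of the manifold; the job needs the middle-sized.

How it is judged:
By the outcome, as a careful person would: the job done as asked, in the order asked, and still so for the second after the job is handed in, with the robot touching nothing.
It also fails if it takes over 72 s, if anything falls off the work surface, if the arm or the gripper's body presses on something with over 40 N, if the wrist force passes 120 N, or if a joint passes its speed limit or range.

## Robot

A 6-joint arm with a two-finger parallel gripper is mounted at the origin on a cart in front of the work surface, level with it; the furniture and walls round the work are solid. World frame = base frame: x ahead of the robot, y to its left, z up, the work surface at z = 0. Lengths are in m, angles in degrees, forces in N, time in s.
With the tool pointing down it reaches from about 0.275 to 0.85 m from the base axis. Payload 19 kg.
Tool frame: the origin (TCP) lies at the very end of the fingers, on their centre line; the grasp point (between the pads) lies 19 mm behind it; x points along the fingers, y is the direction in which the jaws open and shut, and the axes are right-handed (so a half turn about x gives the same grasp; the last joint's range is limited). The gripper opens to 85 mm and grips with 20 to 120 N. Pads are 22 mm wide; open, the fingers measure 114 mm over their backs; the gripper's body (76 mm by 85 mm) begins 54 mm behind the grasp point. The pads swing forward as they close: fully open they stand 13 mm farther back than shut.
Start: joints at [55.806, 8.623, 82.357, -0, 89.026, -7.678], TCP at [0.257, 0.514, 0.231] pointing down, gripper open.
Joint ranges: [-160.23, 160.23], [-39.13, 120.54], [6.94, 153.29], [-79.49, 259.48], [9.18, 160.14], [-161.06, 161.06]. Speed limits (degrees/s): [108.29, 108.29, 127.2, 172.46, 172.46, 172.46].

## Interface

Orientations are given as [roll, pitch, yaw] about the fixed x, y, z axes, in that order (R = Rz(yaw) Ry(pitch) Rx(roll)).
In Python, from rig import r gives the robot as it stands.
- The arm moves only by the shell command python3 -m jog 'ROWS' [FORCE]. ROWS is JSON, a list of rows, each an object with "jaw": the opening, from 0 (shut) to 1 (fully open); "linear": the shift along the tool's x, y, z in cm, a list of three; "twist": the turn about the tool's x in degrees. A call has 1 to 12 rows; each row shifts and turns the pose as measured when the row begins, along the tool's axes as they then stand; what a row does not reach is not made up. A row lasts 1/12 s, in which the tool goes at most 41.7 mm and 7.16 degrees, less where a joint would pass 70% of its speed; a pose out of reach is approached as far as the arm can. A call is refused whole if a number of a shift passes 4.17 or a number of a turn 7.16, either way. A call with a gripper value outside its range is refused whole. The fingers move at their own pace and stop on an object; FORCE is the grip in N (left out, the last holds). Time passes only in rows, so rows that do not move let the fingers close. It gives the time, the measured TCP pose, the force and the opening at its end, in the units of the state.
- r.state(): the state, without advancing time (a new reading comes with each control period).
- r.grab_frame(name): name is "scene" or "top" or "wrist"; returns the picture (400x640x3 uint8, red, green, blue); there is no depth.
- r.camera_params(name): a dict with "vfov" (degrees; the focal length in pixels is half the picture's height over the tangent of half this angle, whatever the lens; pixels are square), "cx", "cy" (the principal point, pixels), "R" (3x3) and "t" (3): a world point X has camera coordinates R X + t. Camera axes: x right, y down, z forward; pixel columns grow to the right and rows downward; lengths in m; the calibration is good to about 2 mm. The wrist camera is an equidistant fisheye: a pixel r from the principal point sees the ray r / f radians off the axis. A picture is of the moment at which its call begins: read the wrist's pose just before it. camera_params takes no time and is no camera call; for the wrist camera it gives the pose at the moment of the call.
- r.hand_in(): hands the job in, once; it reports no verdict.
The state is a dict: "t": time; "qpos": joint angles; "dq": joint speeds; "joint_efforts": joint torques, N m; "ee_pos": TCP position; "eef_rot": TCP orientation; "contact_force": force on the tool from outside, world axes, zero at the start; "moment": the same for the moment, N m; "opening": finger opening in m.
Only numpy, scipy, OpenCV 4.12 (cv2) and the standard library are available. Lean on these libraries where they do the work, as an engineer would, in place of code of your own. Each camera call takes 0.05 s, during which the arm holds its last target.

## Working session

There is one attempt and no reset: what is moved stays moved. The work goes in short steps, Python scripts to look and compute and a shell command to move; the robot and the scene stay as the last step left them, time stands still between calls to the robot, and variables do not carry over. Pictures are saved under pics/ and viewed, and the job is handed in when it is done.

```bash
ls; mkdir -p pics
python3 - <<'E'
from rig import r
import cv2, json
for n in ("scene","top","wrist"):
    p=r.camera_params(n); print(n,{k:(v if not hasattr(v,'tolist') else v.tolist()) for k,v in p.items()})
    cv2.imwrite(f"pics/a_{n}.png",r.grab_frame(n)[:,:,::-1])
print(r.state())
E
```

```text
pics
scene {'vfov': 56.12596874608782, 'cx': 308.92894127332585, 'cy': 201.34559140064573, 'R': [[0.8265610459466913, -0.5625510978883173, -0.018251016085694443], [-0.3756747145102324, -0.5272553950836589, -0.7621484482912957], [0.4191244996432048, 0.6368186638438161, -0.6471449939379967]], 't': [-0.41992941887839175, 0.3232409120116712, 0.8411478953858559]}
top {'vfov': 42.3444209276822, 'cx': 324.6595815990652, 'cy': 203.0014349442949, 'R': [[0.009844428660494309, -0.9998576435067998, 0.013703282284817674], [-0.981006037534749, -0.012311961324704638, -0.19358607886082574], [0.1937272349070189, -0.011537258312438875, -0.9809875891803694]], 't': [0.08785179185288276, 0.6152951085396482, 1.733064807136588]}
wrist {'vfov': 65.70646984690485, 'cx': 320.9493438857056, 'cy': 198.98907965422666, 'R': [[0.44576953728403884, 0.895146117659159, -0.0017168777795854972], [0.8524916658388609, -0.4239416747831752, 0.30582906346081956], [0.2730338427830136, -0.13779290410530098, -0.9520848892159615]], 't': [-0.5739269105059763, -0.0401842188071142, 0.38007092280728966]}
{'t': 0.15, 'qpos': array([ 5.58066494e+01,  8.64365230e+00,  8.23824708e+01,  8.11592971e-04,
        8.90274710e+01, -7.67789027e+00]), 'dq': array([-0.02679399,  0.04608768, -0.17320794,  0.00170587, -0.01166182,
       -0.00409456]), 'joint_efforts': array([ 2.14765161e-03, -7.13379264e+01, -5.71045375e+01, -2.29671923e-04,
        7.26844853e-03,  1.44891756e-04]), 'ee_pos': array([0.25661116, 0.51435213, 0.23083956]), 'eef_rot': array([ -98.54533395,   89.94639977, -125.06080841]), 'contact_force': array([ 0.22070026, -0.27411188, -0.4364255 ]), 'moment': array([ 0.0113511 ,  0.00527139, -0.01517275]), 'opening': 0.08509217800328171}
```

View pics/a_scene.png

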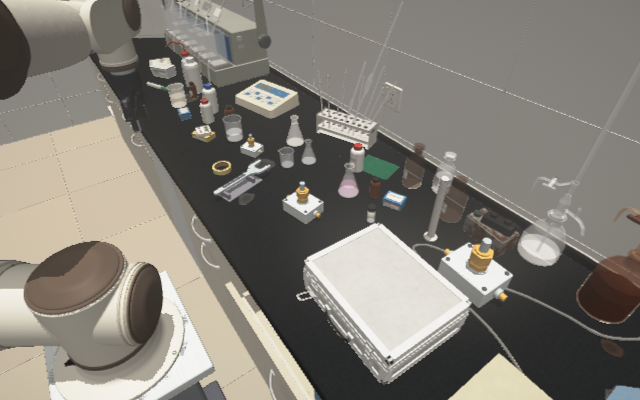

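View pics/a_top.png

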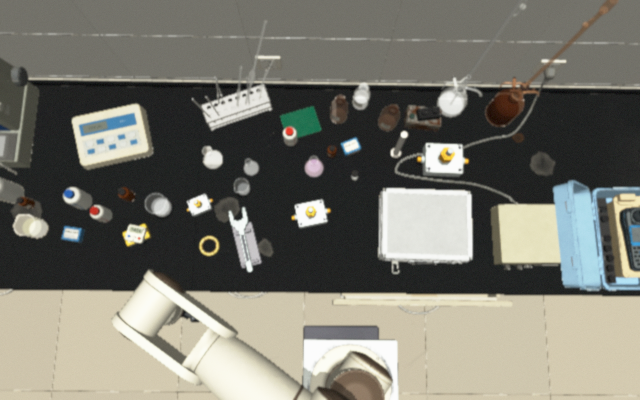

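View pics/a_wrist.png

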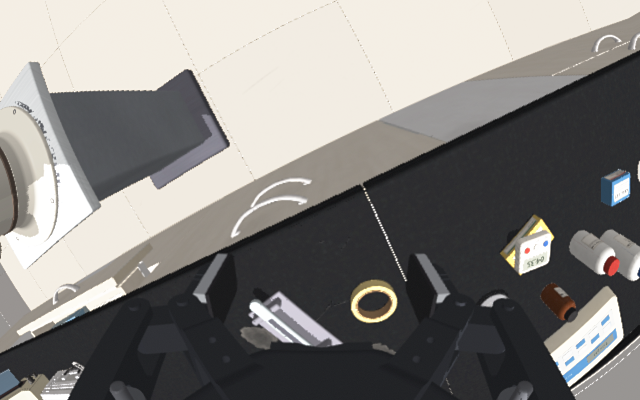

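Candidates for the manifold, by top-view pixel: small (199,204), middle (311,213), large (443,158). Wrench in its rest: (245,240). I choose the middle one, which also has the case to its right. I'll check it in a crop.

```bash
cat > h.py <<'E'
import numpy as np, cv2
from rig import r
def foc(p): return 200/np.tan(np.radians(p['vfov'])/2)
def ray(p,u,v,fish=False):
    f=foc(p); x=(u-p['cx']); y=(v-p['cy'])
    if fish:
        rr=np.hypot(x,y); th=rr/f; d=np.array([np.sin(th)*x/max(rr,1e-9),np.sin(th)*y/max(rr,1e-9),np.cos(th)])
    else: d=np.array([x/f,y/f,1.])
    R=np.array(p['R']);t=np.array(p['t'])
    return -R.T@t, R.T@d
def onz(p,u,v,z,fish=False):
    o,d=ray(p,u,v,fish); return o+d*(z-o[2])/d[2]
def proj(p,X,fish=False):
    c=np.array(p['R'])@np.asarray(X,float)+np.array(p['t']); f=foc(p)
    if fish:
        rr=np.hypot(c[0],c[1]); th=np.arctan2(rr,c[2]); return p['cx']+f*th*c[0]/rr,p['cy']+f*th*c[1]/rr
    return p['cx']+f*c[0]/c[2],p['cy']+f*c[1]/c[2]
def crop(im,u0,u1,v0,v1,name,k=4):
    cv2.imwrite('pics/'+name,cv2.resize(im[v0:v1,u0:u1,::-1],None,fx=k,fy=k,interpolation=cv2.INTER_CUBIC))
E
python3 - <<'E'
from h import *
p=r.camera_params('top'); im=r.grab_frame('top')
crop(im,180,360,170,280,'b_top.png',4)
for n,(u,v,z) in dict(small=(199,204,.04),mid=(311,213,.042),large=(443,158,.05)).items(): print(n,onz(p,u,v,z))
q=r.camera_params('scene'); im=r.grab_frame('scene')
crop(im,200,400,140,240,'b_sc.png',4)
E
```

```text
small [0.60905516 0.53387853 0.04      ]
mid [0.58155445 0.14186427 0.042     ]
large [ 0.78486871 -0.32542549  0.05      ]
```

View pics/b_top.png

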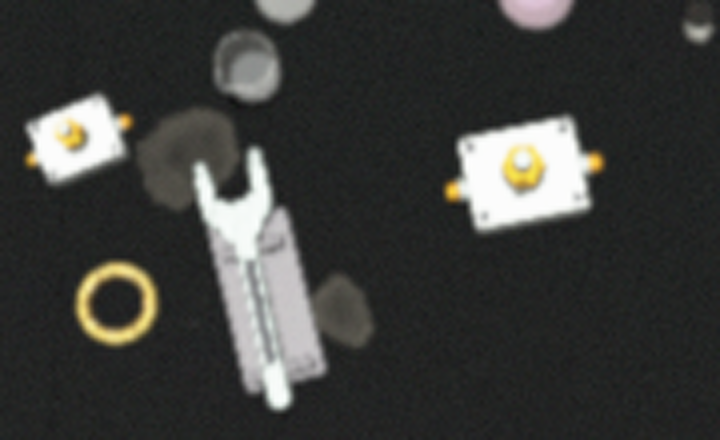

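View pics/b_sc.png

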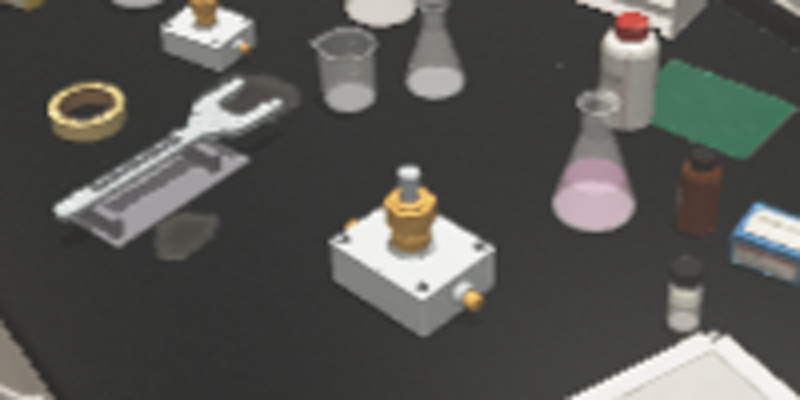

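The middle block, at (311,213) in the top view, has its nut and tube, and the pink flask and vial are beyond it. The wrench head is near (238,217), with its mouth away from the robot. Next: measure the poses.

Run:
```python
from h import *
p=r.camera_params('top'); im=r.grab_frame('top').astype(int)
w=(im.min(2)>200).astype(np.uint8)
n,l,s,c=cv2.connectedComponentsWithStats(w)
for i in range(1,n):
    if s[i,4]>80 and 180<c[i][0]<360 and 170<c[i][1]<280:
        print(i,s[i],c[i])
        ys,xs=np.nonzero(l==i)
        z=.042 if c[i][0]>280 else .034
        P=np.array([onz(p,u,v,z)[:2] for u,v in zip(xs,ys)])
        (cc,sz,a)=cv2.minAreaRect((P*1000).astype(np.float32)); print(z,cc,sz,a)
# flats of nut/yellow
y=((im[:,:,0]-im[:,:,2])>60).astype(np.uint8)
n,l,s,c=cv2.connectedComponentsWithStats(y)
for i in range(1,n):
    if s[i,4]>5 and 270<c[i][0]<350 and 180<c[i][1]<240: print('Y',s[i],c[i],onz(p,*c[i],.03),onz(p,*c[i],.084))
# bystanders
for nm,u,v,z in (('flask_mouth',314,167,0),('vial',354,176,.058),('beaker',241,187,0.0)): print(nm,onz(p,u,v,z))
```

```text
27 [188 195  22  19 248] [198.78629032 204.20564516]
0.034 (609.5310668945312, 536.3553466796875) (54.68168258666992, 74.33198547363281) 24.870309829711914
29 [295 200  32  27 528] [310.44128788 213.20454545]
0.042 (582.3580322265625, 144.04139709472656) (80.0374984741211, 110.8822021484375) 12.127817153930664
31 [229 208  18  31 218] [238.85321101 222.84862385]
0.034 (542.7941284179688, 390.555908203125) (99.45144653320312, 57.378814697265625) 17.07733726501465
Y [306 206  10  11  70] [310.44285714 211.88571429] [0.58763402 0.14406106 0.03      ] [0.57795061 0.14319576 0.084     ]
Y [327 208   4   5  16] [328.5 210. ] [0.59515952 0.08061235 0.03      ] [0.58524884 0.08166326 0.084     ]
Y [291 215   4   5  17] [292.58823529 217.11764706] [0.56822248 0.20638592 0.03      ] [0.55912532 0.20363835 0.084     ]
flask_mouth [7.59033809e-01 1.34122618e-01 2.22044605e-16]
vial [ 0.71256346 -0.00742827  0.058     ]
beaker [0.68100528 0.39602662 0.        ]
```

```bash
cat >> h.py <<'E'
from scipy.spatial.transform import Rotation as Ro
def tool(s=None):
    s=s or r.state(); return np.array(s['ee_pos']), Ro.from_euler('xyz',s['eef_rot'],degrees=True).as_matrix()
def jawyaw(R): return np.degrees(np.arctan2(R[1,1],R[0,1]))
def plan(target,yaw=None):
    s=r.state(); P,R=tool(s); d=R.T@(np.array(target)-P)*100
    print('t',round(s['t'],2),'P',P.round(4),'toolx',R[:,0].round(3),'jawyaw',round(jawyaw(R),2),'q',s['qpos'].round(1))
    print('shift cm',d.round(2),'F',s['contact_force'].round(1),'M',s['moment'].round(2),'open',round(s['opening'],4))
    if yaw is not None:
        # twist + about down axis lowers world yaw
        t=(jawyaw(R)-yaw+180)%360-180; print('twist',round(t,2))
    return d
E
python3 - <<'E'
from h import *
P,R=tool(); p=r.camera_params('wrist'); Rc=np.array(p['R']); o=-Rc.T@np.array(p['t'])
print('cam in tool',R.T@(o-P),'axis in tool',R.T@Rc[2])
print(R.round(3))
plan([.582,.143,.2])
q=r.camera_params('top')
print('case corner',onz(q,380,258,.1),onz(q,383,190,.1))
E
```

```text
cam in tool [-0.14239467 -0.00041921 -0.07845112] axis in tool [ 9.52053510e-01 -3.76578970e-04  3.05931319e-01]
[[-0.     0.446  0.895]
 [-0.     0.895 -0.446]
 [-1.    -0.    -0.   ]]
t 0.3 P [0.2567 0.5144 0.2311] toolx [-0. -0. -1.] jawyaw 63.48 q [55.8  8.6 82.4 -0.  89.  -7.7]
shift cm [  3.12 -18.71  45.69] F [-0.3 -0.  -1.5] M [0.05 0.   0.03] open 0.085
case corner [ 0.42211089 -0.09073285  0.1       ] [ 0.65401947 -0.10352415  0.1       ]
```

```bash
python3 -m jog '[{"jaw":1,"linear":[0,-1.5,3.7],"twist":0},{"jaw":1,"linear":[0,-1.5,3.7],"twist":0},{"jaw":1,"linear":[0,-1.5,3.7],"twist":0},{"jaw":1,"linear":[0,-1.5,3.7],"twist":0},{"jaw":1,"linear":[0,-1.5,3.7],"twist":0},{"jaw":1,"linear":[0,-1.5,3.7],"twist":0},{"jaw":1,"linear":[0,-1.5,3.7],"twist":0},{"jaw":1,"linear":[0,-1.5,3.7],"twist":0},{"jaw":1,"linear":[0,-1.5,3.7],"twist":0},{"jaw":1,"linear":[0,-1.5,3.7],"twist":0},{"jaw":1,"linear":[0,-1.5,3.7],"twist":0},{"jaw":1,"linear":[0,0,0],"twist":0}]'
python3 - <<'E'
from h import *
plan([.582,.143,.2])
s=tool(); p=r.camera_params('wrist'); im=r.grab_frame('wrist'); cv2.imwrite('pics/c_w.png',im[:,:,::-1])
print(proj(p,[.582,.143,.084],True))
E
```

```text
t: 1.3
ee_pos: [0.557, 0.1717, 0.2297]
eef_rot: [-105.5, 90.0, -131.6]
contact_force: [-0.2, 0.1, -0.5]
opening: 0.0855
t 1.3 P [0.557  0.1717 0.2297] toolx [-0. -0. -1.] jawyaw 63.92 q [  9.6   9.6  81.4  -0.   89.  -54.4]
shift cm [ 2.97 -1.48  3.51] F [-0.2  0.1 -0.5] M [ 0.06 -0.    0.  ] open 0.0855
(np.float64(306.75998749588825), np.float64(218.874101285194))
```

View pics/c_w.png

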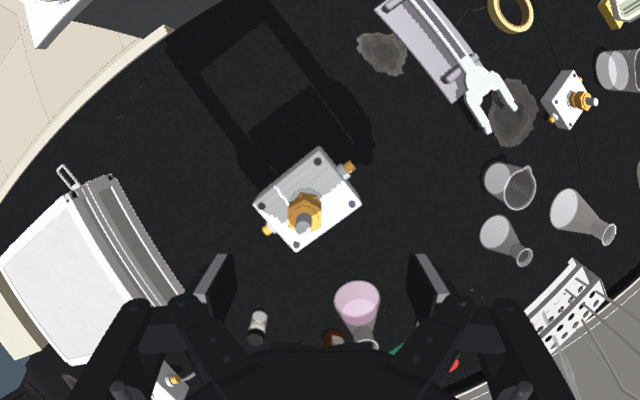

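The nut is at (305,212), on the block centred near (307,199). The wrench is at (455,70) and the flask at (358,305). I'll crop the nut and the wrench.

Run:
```python
from h import *
im=cv2.imread('pics/c_w.png')[:,:,::-1]
crop(im,245,375,140,260,'c_n.png',6)
crop(im,370,540,0,150,'c_wr.png',4)
```

```text
(no output)
```

View pics/c_n.png

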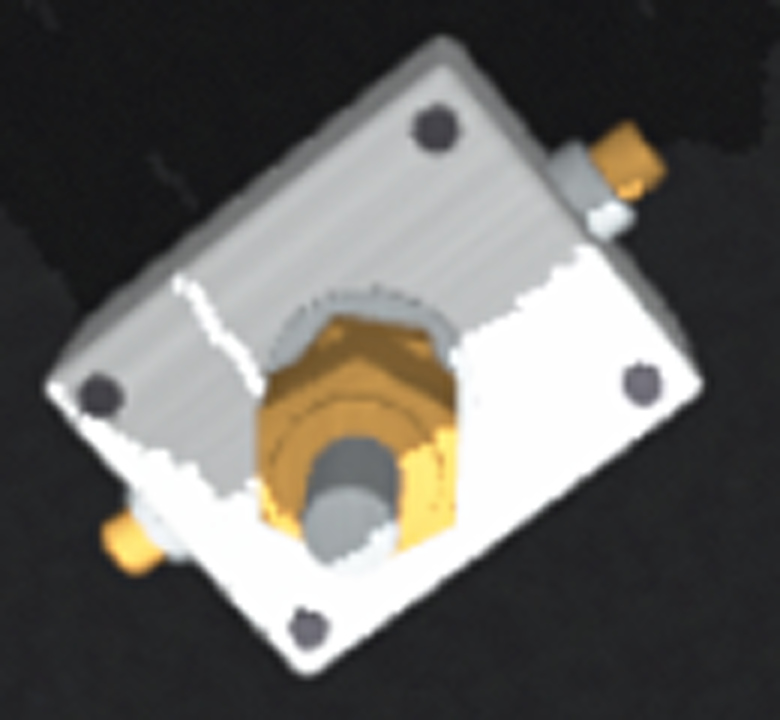

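View pics/c_wr.png

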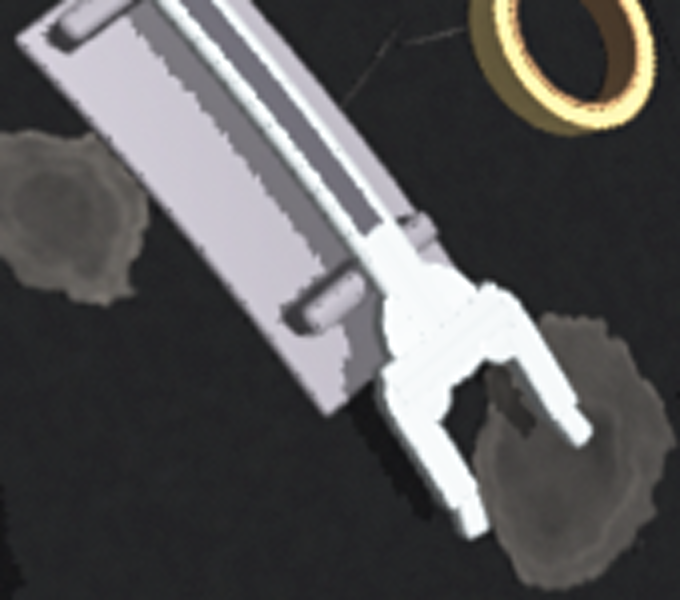

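Run:
```python
from h import *
p=r.camera_params('wrist')
for c in [(358,365),(260,410),(456,405),(262,525),(457,525)]:
    X=onz(p,245+c[0]/6,140+c[1]/6,.084,True); d=X[:2]-[.58,.143]; print(c,X.round(4))
# manifold top corners
C=np.array([onz(p,245+a/6,140+b/6,.042,True)[:2] for a,b in [(447,62),(703,383),(308,676),(47,388)]])
print(C.round(4),C.mean(0)); 
for i in range(4): d=C[(i+1)%4]-C[i]; print(np.hypot(*d),np.degrees(np.arctan2(d[1],d[0])))
# tube top
print('tube',onz(p,245+350/6,140+525/6,.111,True))
# wrench outer tips etc at z=.034: crop coords/4 + (370,0)
W={k:onz(p,370+a/4,b/4,.034,True)[:2] for k,(a,b) in dict(tipL=(473,527),tipR=(583,433),hr1=(358,255),hr2=(400,235)).items()}
for k,v in W.items(): print(k,v.round(4))
```

```text
(358, 365) [0.5625 0.1518 0.084 ]
(260, 410) [0.5624 0.1337 0.084 ]
(456, 405) [0.5758 0.1631 0.084 ]
(262, 525) [0.5807 0.1242 0.084 ]
(457, 525) [0.5951 0.1539 0.084 ]
[[0.5299 0.1837]
 [0.6055 0.2005]
 [0.6277 0.1048]
 [0.5518 0.088 ]] [0.57874115 0.14423301]
0.07747721943036844 12.459819045305904
0.0982172503994985 -76.92981912553425
0.0777795878291767 -167.50457256377422
0.09826283224309719 102.89359202430308
tube [0.57762964 0.14423    0.111     ]
tipL [0.5941 0.3779]
tipR [0.582  0.4279]
hr1 [0.506  0.3728]
hr2 [0.5051 0.3887]
```

Run:
```python
from h import *
plan([.5787,.1440,.0565],64.8)
```

```text
t 1.35 P [0.5555 0.1736 0.2298] toolx [-0.001  0.001 -1.   ] jawyaw 63.93 q [  9.7   9.5  81.5   0.   89.  -54.2]
shift cm [17.32 -1.64  3.41] F [-0.6 -0.4 -0.4] M [-0.    0.04  0.02] open 0.0852
twist -0.87
```

```bash
python3 -m jog '[{"jaw":1,"linear":[0,-0.8,1.7],"twist":-0.9},{"jaw":0.9,"linear":[1.5,-0.8,1.7],"twist":0},{"jaw":0.8,"linear":[3,0,0],"twist":0},{"jaw":0.7,"linear":[3,0,0],"twist":0},{"jaw":0.7,"linear":[2,0,0],"twist":0},{"jaw":0.7,"linear":[0,0,0],"twist":0}]'
python3 - <<'E'
from h import *
plan([.5787,.1440,.0565],64.8)
E
```

```text
t: 1.85
ee_pos: [0.5792, 0.1459, 0.1329]
eef_rot: [74.7, 89.8, 49.6]
contact_force: [1.0, -1.4, -0.8]
opening: 0.0597
t 1.85 P [0.5792 0.1459 0.1329] toolx [ 0.002  0.002 -1.   ] jawyaw 64.89 q [  6.7  14.1  87.4   0.1  78.4 -58.2]
shift cm [ 7.64 -0.22  0.03] F [ 1.  -1.4 -0.8] M [ 0.02  0.03 -0.02] open 0.0597
twist 0.09
```

```bash
python3 -m jog '[{"jaw":0.7,"linear":[2.2,-0.2,0],"twist":0},{"jaw":0.7,"linear":[2.2,0,0],"twist":0},{"jaw":0.7,"linear":[1.8,0,0],"twist":0},{"jaw":0.7,"linear":[0.9,0,0],"twist":0},{"jaw":0.7,"linear":[0,0,0],"twist":0}]'
python3 - <<'E'
from h import *
plan([.5787,.1440,.0565],64.8)
im=r.grab_frame('wrist');cv2.imwrite('pics/d.png',im[:,:,::-1])
E
```

```text
t: 2.27
ee_pos: [0.5782, 0.1482, 0.0646]
eef_rot: [57.6, 89.6, 32.7]
contact_force: [0.2, -0.0, -0.5]
opening: 0.0597
t 2.27 P [0.5782 0.1482 0.0646] toolx [ 0.006  0.004 -1.   ] jawyaw 65.09 q [  6.9  17.2  91.9   0.2  70.6 -58.3]
shift cm [ 0.81 -0.36  0.22] F [ 0.2 -0.  -0.5] M [ 0.   -0.    0.07] open 0.0597
twist 0.29
```

View pics/d.png

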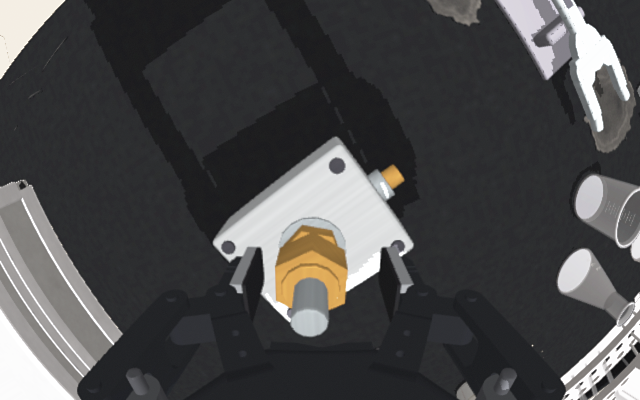

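The nut is at about u=311, between fingers centred on 321, so I shift −3.6 mm in tool y and finish the descent.

```bash
python3 -m jog '[{"jaw":0.7,"linear":[0.5,-0.3,0.2],"twist":0},{"jaw":0.7,"linear":[0.2,-0.1,0],"twist":0},{"jaw":0.7,"linear":[0.0,0,0],"twist":0}]' 30
python3 - <<'E'
from h import *
plan([.5787,.1440,.0565],64.8)
p=r.camera_params('wrist');im=r.grab_frame('wrist');crop(im,220,420,180,360,'d2.png',4)
for z in (.111,):
  # tube top centre by grey blob skip
  pass
print(proj(p,[.5787,.144,.111],True),proj(p,[.5787,.144,.084],True))
E
```

```text
t: 2.57
ee_pos: [0.5803, 0.1443, 0.0621]
eef_rot: [46.2, 89.3, 21.3]
contact_force: [-0.1, -1.1, 0.0]
opening: 0.0598
t 2.57 P [0.5803 0.1443 0.0621] toolx [ 0.011  0.004 -1.   ] jawyaw 65.15 q [  6.5  17.2  92.2   0.2  70.  -58.7]
shift cm [ 0.55 -0.1  -0.14] F [-0.1 -1.1  0. ] M [-0.03 -0.01  0.04] open 0.0598
twist 0.35
(np.float64(320.84098334740554), np.float64(317.13364628401064)) (np.float64(320.3872901830571), np.float64(279.36182406388843))
```

View pics/d2.png

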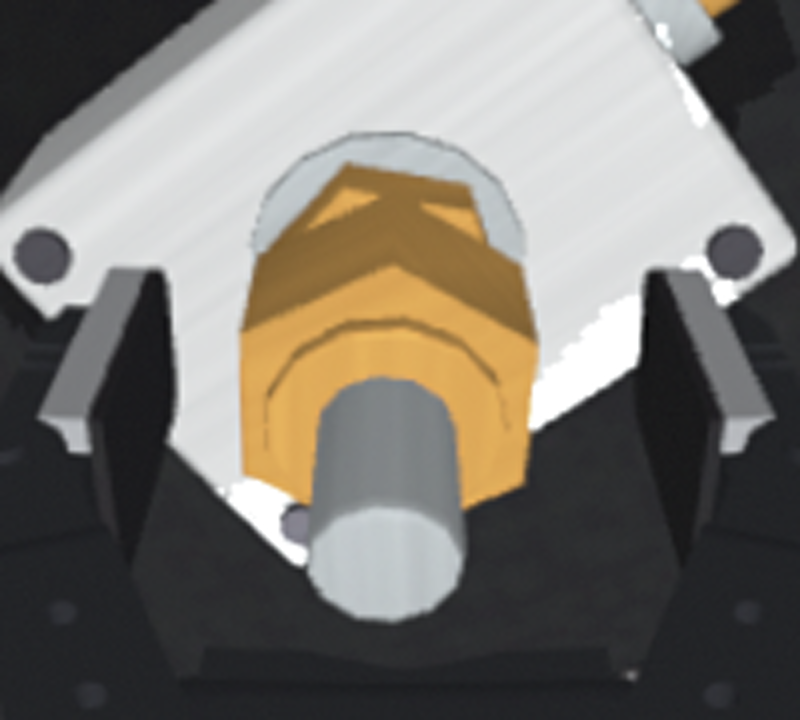

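```bash
python3 -m jog '[{"jaw":0.7,"linear":[0.5,-0.15,-0.1],"twist":0},{"jaw":0.5,"linear":[0.0,0,0],"twist":0},{"jaw":0.3,"linear":[0.0,0,0],"twist":0},{"jaw":0.1,"linear":[0.0,0,0],"twist":0},{"jaw":0.1,"linear":[0.0,0,0],"twist":0},{"jaw":0.1,"linear":[0.0,0,0],"twist":0}]' 30
python3 - <<'E'
from h import *
plan([.5787,.1440,.0565],64.8)
E
```

```text
t: 3.12
ee_pos: [0.5792, 0.1421, 0.0584]
eef_rot: [37.8, 89.3, 12.9]
contact_force: [1.2, 2.7, -1.9]
opening: 0.0338
t 3.12 P [0.5792 0.1421 0.0584] toolx [ 0.013  0.003 -1.   ] jawyaw 65.11 q [  6.3  17.2  92.6   0.1  69.4 -58.8]
shift cm [ 0.19  0.15 -0.12] F [ 1.2  2.7 -1.9] M [ 0.2  -0.17  0.02] open 0.0338
twist 0.31
```

Opening 33.8 mm: flats gripped. I drop the grip to 20 N, which limits the torque anyway, and turn clockwise in stages while watching the moment.

```bash
python3 -m jog '[{"jaw":0.1,"linear":[0,0.05,0],"twist":0},{"jaw":0.1,"linear":[0,0,0],"twist":4},{"jaw":0.1,"linear":[0.0,0,0],"twist":4},{"jaw":0.1,"linear":[0.0,0,0],"twist":4},{"jaw":0.1,"linear":[0.0,0,0],"twist":4},{"jaw":0.1,"linear":[0.0,0,0],"twist":4}]' 20
python3 - <<'E'
from h import *
plan([.5787,.1440,.0565],64.8)
print(r.state()['joint_efforts'].round(3))
E
```

```text
t: 3.62
ee_pos: [0.5795, 0.1426, 0.0584]
eef_rot: [56.1, 89.3, 10.6]
contact_force: [0.9, -0.6, -1.2]
opening: 0.0334
t 3.62 P [0.5795 0.1426 0.0584] toolx [ 0.013  0.002 -1.   ] jawyaw 44.44 q [  6.4  17.3  92.6   0.1  69.4 -38.1]
shift cm [ 0.19  0.04 -0.16] F [ 0.9 -0.6 -1.2] M [-0.19 -0.01  0.03] open 0.0334
twist -20.36
[ 1.0200e-01 -7.9770e+01 -5.1264e+01  2.1300e-01  1.4000e-02 -2.8950e+00]
```

```bash
python3 -m jog '[{"jaw":0.1,"linear":[0,0,0],"twist":4},{"jaw":0.1,"linear":[0.0,0,0],"twist":4},{"jaw":0.1,"linear":[0.0,0,0],"twist":4},{"jaw":0.1,"linear":[0.0,0,0],"twist":4},{"jaw":0.1,"linear":[0.0,0,0],"twist":2}]'
python3 - <<'E'
from h import *
plan([.5787,.1440,.0565],64.8)
im=r.grab_frame('wrist');crop(im,220,420,180,360,'e.png',3)
E
```

```text
t: 4.03
ee_pos: [0.58, 0.1429, 0.0584]
eef_rot: [73.9, 89.2, 9.3]
contact_force: [-0.1, -1.0, -0.5]
opening: 0.0337
t 4.03 P [0.58   0.1429 0.0584] toolx [ 0.013  0.002 -1.   ] jawyaw 25.39 q [  6.4  17.3  92.5   0.   69.4 -19. ]
shift cm [ 0.19 -0.07 -0.15] F [-0.1 -1.  -0.5] M [-0.27  0.1   0.08] open 0.0337
twist -39.41
```

View pics/e.png

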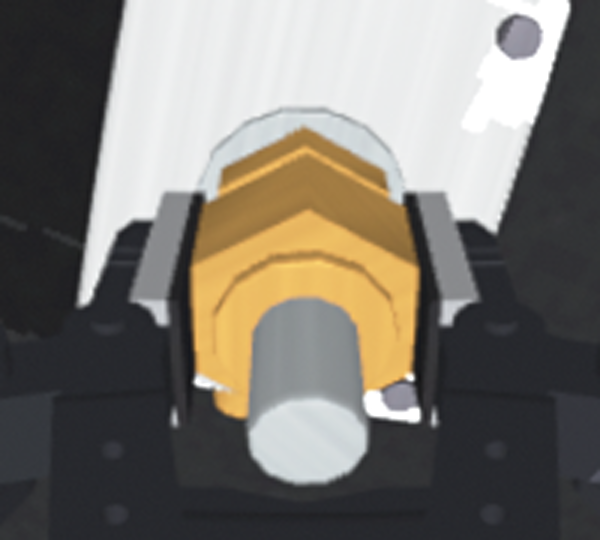

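The nut is square between the pads and turns with them. From here on I use small steps.

```bash
cat > m.py <<'E'
from h import *
s=r.state();P,R=tool(s);print('t',round(s['t'],2),'yaw',round(jawyaw(R),2),'P',P.round(4),'F',s['contact_force'].round(1),'M',s['moment'].round(3),'op',round(s['opening'],4),'q6',s['qpos'][5].round(1),'e6',s['joint_efforts'][5].round(2))
E
python3 -m jog '[{"jaw":0.1,"linear":[0,0,0],"twist":2.5},{"jaw":0.1,"linear":[0.0,0,0],"twist":2.5},{"jaw":0.1,"linear":[0.0,0,0],"twist":2.5}]' >/dev/null; python3 m.py
python3 -m jog '[{"jaw":0.1,"linear":[0,0,0],"twist":2.5},{"jaw":0.1,"linear":[0.0,0,0],"twist":0}]' >/dev/null; python3 m.py
```

```text
t 4.33 yaw 17.82 P [0.5802 0.143  0.0584] F [ 0.6 -1.1 -1.1] M [-0.222 -0.005  0.027] op 0.0338 q6 -11.4 e6 -1.79
t 4.5 yaw 15.21 P [0.5802 0.1431 0.0584] F [ 0.1 -1.5 -0.1] M [-0.259  0.158  0.039] op 0.0334 q6 -8.8 e6 1.54
```

```bash
cat >> m.py <<'E'
import sys; sys.exit(1 if s['moment'][2]>0.11 else 0)
E
python3 -m jog '[{"jaw":0.1,"linear":[0,0,0],"twist":2},{"jaw":0.1,"linear":[0,0,0],"twist":1}]' >/dev/null; python3 m.py &&
python3 -m jog '[{"jaw":0.1,"linear":[0,0,0],"twist":2},{"jaw":0.1,"linear":[0,0,0],"twist":1}]' >/dev/null; python3 m.py && 
python3 -m jog '[{"jaw":0.1,"linear":[0,0,0],"twist":2},{"jaw":0.1,"linear":[0,0,0],"twist":1}]' >/dev/null; python3 m.py
```

```text
t 4.67 yaw 12.4 P [0.5803 0.1431 0.0584] F [ 0.5 -0.9 -0.5] M [-0.229  0.089  0.17 ] op 0.0337 q6 -5.9 e6 0.12
t 4.67 yaw 12.4 P [0.5803 0.1431 0.0584] F [ 0.5 -0.9 -0.5] M [-0.229  0.089  0.17 ] op 0.0337 q6 -5.9 e6 0.12
t 4.67 yaw 12.4 P [0.5803 0.1431 0.0584] F [ 0.5 -0.9 -0.5] M [-0.229  0.089  0.17 ] op 0.0337 q6 -5.9 e6 0.12
```

```bash
python3 -m jog '[{"jaw":0.1,"linear":[0,0,0],"twist":1},{"jaw":0.1,"linear":[0,0,0],"twist":0}]' >/dev/null; python3 m.py;python3 -m jog '[{"jaw":0.1,"linear":[0,0,0],"twist":0}]' >/dev/null; python3 m.py
```

```text
t 4.83 yaw 11.48 P [0.5803 0.1431 0.0584] F [ 0.5 -0.  -0.3] M [-0.22   0.12   0.064] op 0.0334 q6 -5.0 e6 0.72
t 4.92 yaw 11.55 P [0.5803 0.1431 0.0584] F [ 0.6 -0.8 -0.1] M [-0.265  0.166  0.024] op 0.0339 q6 -5.1 e6 0.23
```

That reading was a transient. I'll continue, with a settle row before each reading.

```bash
python3 -m jog '[{"jaw":0.1,"linear":[0,0,0],"twist":2},{"jaw":0.1,"linear":[0,0,0],"twist":1},{"jaw":0.1,"linear":[0,0,0],"twist":0}]' >/dev/null; python3 m.py &&
python3 -m jog '[{"jaw":0.1,"linear":[0,0,0],"twist":2},{"jaw":0.1,"linear":[0,0,0],"twist":1},{"jaw":0.1,"linear":[0,0,0],"twist":0}]' >/dev/null && python3 m.py && 
python3 -m jog '[{"jaw":0.1,"linear":[0,0,0],"twist":2},{"jaw":0.1,"linear":[0,0,0],"twist":1},{"jaw":0.1,"linear":[0,0,0],"twist":0}]' >/dev/null && python3 m.py
```

```text
t 5.17 yaw 8.63 P [0.5804 0.1432 0.0584] F [ 1.  -1.2 -0.9] M [-0.244  0.044  0.183] op 0.0334 q6 -2.2 e6 0.88
```

```bash
python3 -m jog '[{"jaw":0.1,"linear":[0,0,0],"twist":0}]' >/dev/null; python3 m.py
```

```text
t 5.25 yaw 8.69 P [0.5804 0.1432 0.0584] F [0.3 0.6 0.2] M [-0.256  0.087  0.164] op 0.0336 q6 -2.2 e6 0.41
```

```bash
python3 -m jog '[{"jaw":0.1,"linear":[0,0,0],"twist":1},{"jaw":0.1,"linear":[0,0,0],"twist":0},{"jaw":0.1,"linear":[0,0,0],"twist":0}]' >/dev/null; python3 m.py;python3 -m jog '[{"jaw":0.1,"linear":[0,0,0],"twist":0}]' >/dev/null; python3 m.py
```

```text
t 5.5 yaw 7.71 P [0.5804 0.1432 0.0584] F [1.1 0.5 0.1] M [-0.173  0.015  0.207] op 0.0338 q6 -1.2 e6 0.3
t 5.58 yaw 7.72 P [0.5804 0.1432 0.0583] F [ 1.6 -0.6 -0.3] M [-0.16   0.011  0.158] op 0.0331 q6 -1.2 e6 0.25
```

```bash
python3 -m jog '[{"jaw":0.1,"linear":[0,0,0],"twist":1},{"jaw":0.1,"linear":[0,0,0],"twist":0},{"jaw":0.1,"linear":[0,0,0],"twist":0}]' >/dev/null; python3 m.py;python3 -m jog '[{"jaw":0.1,"linear":[0,0,0],"twist":0}]' >/dev/null; python3 m.py
```

```text
t 5.83 yaw 6.65 P [0.5805 0.1432 0.0584] F [ 1.6  0.3 -1.1] M [-0.166 -0.007  0.327] op 0.0335 q6 -0.2 e6 0.4
t 5.92 yaw 6.64 P [0.5805 0.1432 0.0584] F [ 0.7 -1.1 -0.9] M [-0.192  0.008  0.358] op 0.0336 q6 -0.2 e6 0.37
```

The settled torque climbed through 0.16 and 0.2 to 0.34 N m, so the nut is finger-tight. The next step is to release, lift and look.

```bash
python3 -m jog '[{"jaw":0.75,"linear":[0,0,0],"twist":0},{"jaw":0.75,"linear":[0,0,0],"twist":0},{"jaw":0.75,"linear":[0,0,0],"twist":0},{"jaw":0.75,"linear":[-1,0,0],"twist":0},{"jaw":0.75,"linear":[-3,0,0],"twist":0},{"jaw":0.75,"linear":[-4,0,0],"twist":0},{"jaw":0.75,"linear":[-4,0,0],"twist":0},{"jaw":0.75,"linear":[-2,0,0],"twist":0},{"jaw":0.75,"linear":[0,0,0],"twist":0}]'
python3 - <<'E'
from h import *
plan([.5805,.1432,.2])
p=r.camera_params('wrist');im=r.grab_frame('wrist');cv2.imwrite('pics/f.png',im[:,:,::-1]);crop(im,250,390,170,290,'f2.png',5)
E
```

```text
t: 6.67
ee_pos: [0.5766, 0.1429, 0.2065]
eef_rot: [94.5, 89.4, 11.1]
contact_force: [-0.3, 0.8, -0.2]
opening: 0.0637
t 6.67 P [0.5766 0.1429 0.2065] toolx [ 0.01   0.002 -1.   ] jawyaw 6.61 q [ 6.5 11.  82.4  0.  86.  -0.1]
shift cm [0.65 0.38 0.02] F [-0.3  0.8 -0.2] M [0.03 0.   0.04] open 0.0637
```

View pics/f.png

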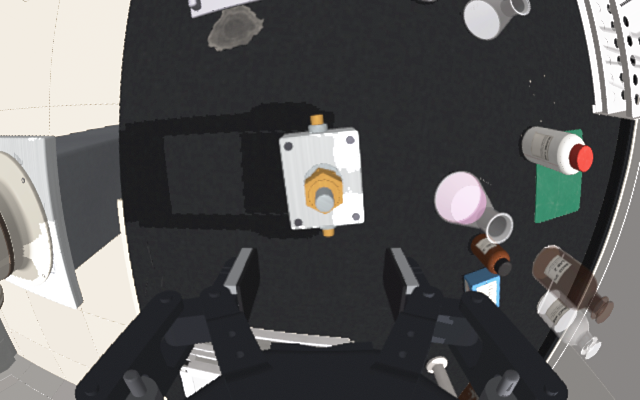

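View pics/f2.png

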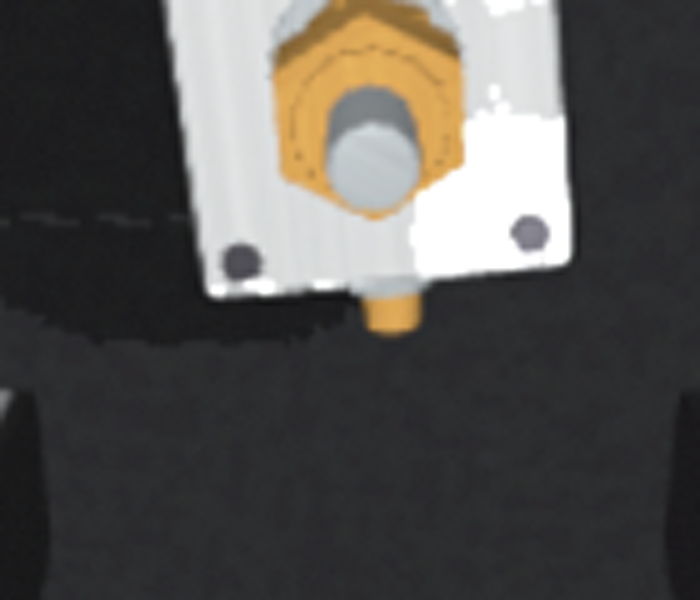

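Run:
```python
from h import *
p=r.camera_params('wrist')
C=np.array([onz(p,250+a/5,170+b/5,.084,True)[:2] for a,b in [(363,12),(464,60),(464,165),(378,218),(282,180),(275,70)]])
print(C.round(4))
for i in range(3): print('mid',((C[i]+C[i+3])/2).round(4),'diag',np.linalg.norm(C[i]-C[i+3]).round(4))
d=C-C.mean(0); a=np.degrees(np.arctan2(d[:,1],d[:,0])); print(a.round(1)%60, 'flat normal mod60',((a%60).mean()+30)%60)
print('tube',onz(p,250+373/5,170+166/5,.111,True))
P,R=tool();o,_=ray(p,320,200,True);print('cam',R.T@(o-P))
```

```text
[[0.5767 0.1607]
 [0.5954 0.1542]
 [0.5981 0.1348]
 [0.5839 0.123 ]
 [0.5658 0.1283]
 [0.5625 0.1486]]
mid [0.5803 0.1419] diag 0.0384
mid [0.5806 0.1412] diag 0.0393
mid [0.5803 0.1417] diag 0.0381
[41.  40.  39.  40.7 42.4 38.7] flat normal mod60 10.286920092273519
tube [0.58017878 0.14175604 0.111     ]
cam [-0.14239222 -0.00020709 -0.07807557]
```

The nut centre from the camera is (0.5804, 0.1417), which agrees with the grip. Its flat normals are at 10.3° mod 60, having sprung back about 3.6°. The wrench goes on at yaw ≈ 40°. Next I turn and go to the wrench.

```bash
python3 -m jog '[{"jaw":0.75,"linear":[0,0,0],"twist":-7},{"jaw":0.75,"linear":[0,0,0],"twist":-7},{"jaw":0.75,"linear":[0,0,0],"twist":-7},{"jaw":0.75,"linear":[0,0,0],"twist":-7},{"jaw":0.75,"linear":[0,0,0],"twist":-7},{"jaw":0.75,"linear":[0,0,0],"twist":-7},{"jaw":0.75,"linear":[0,0,0],"twist":-7},{"jaw":0.75,"linear":[0,0,0],"twist":-7},{"jaw":0.75,"linear":[0,0,0],"twist":-7},{"jaw":0.75,"linear":[0,0,0],"twist":-7},{"jaw":0.75,"linear":[0,0,0],"twist":-7},{"jaw":0.75,"linear":[0,0,0],"twist":-7}]'; python3 -m jog '[{"jaw":0.75,"linear":[0,0,0],"twist":-7},{"jaw":0.75,"linear":[0,0,0],"twist":-7},{"jaw":0.75,"linear":[0,0,0],"twist":0}]'
python3 - <<'E'
from h import *
plan([.43,.36,.2],105)
E
```

```text
t: 7.72
ee_pos: [0.5717, 0.1425, 0.1944]
eef_rot: [169.7, 89.7, 172.1]
contact_force: [-0.4, 0.1, -0.5]
opening: 0.0638
t: 7.97
ee_pos: [0.5703, 0.1423, 0.191]
eef_rot: [161.0, 89.4, 178.1]
contact_force: [0.3, -0.2, -0.1]
opening: 0.0643
t 7.97 P [0.5703 0.1423 0.191 ] toolx [-0.01  0.   -1.  ] jawyaw 107.11 q [ 6.500e+00  1.150e+01  8.370e+01  1.000e-01  8.540e+01 -1.007e+02]
shift cm [-0.75 24.93 -7.01] F [ 0.3 -0.2 -0.1] M [-0.   -0.01 -0.01] open 0.0643
twist 2.11
```

```bash
python3 -m jog '[{"jaw":0.75,"linear":[-0.1,3.7,-1.0],"twist":0},{"jaw":0.75,"linear":[-0.1,3.7,-1.0],"twist":0},{"jaw":0.75,"linear":[-0.1,3.7,-1.0],"twist":0},{"jaw":0.75,"linear":[-0.1,3.7,-1.0],"twist":0},{"jaw":0.75,"linear":[-0.1,3.7,-1.0],"twist":0},{"jaw":0.75,"linear":[-0.1,3.7,-1.0],"twist":0},{"jaw":0.75,"linear":[0,2,-0.5],"twist":2},{"jaw":0.75,"linear":[0,0,0],"twist":0},{"jaw":0.75,"linear":[0,0,0],"twist":0}]'
python3 - <<'E'
from h import *
plan([.452,.366,.2],105)
p=r.camera_params('wrist');im=r.grab_frame('wrist');cv2.imwrite('pics/g.png',im[:,:,::-1])
E
```

```text
t: 8.72
ee_pos: [0.431, 0.3628, 0.1913]
eef_rot: [177.0, 88.8, -170.5]
contact_force: [0.3, -0.1, -1.1]
opening: 0.0642
t 8.72 P [0.431  0.3628 0.1913] toolx [-0.02  -0.003 -1.   ] jawyaw 102.47 q [ 32.    8.9  86.7   0.5  85.5 -70.5]
shift cm [-0.91 -0.14  2.11] F [ 0.3 -0.1 -1.1] M [ 0.08 -0.01 -0.06] open 0.0642
twist -2.53
```

View pics/g.png

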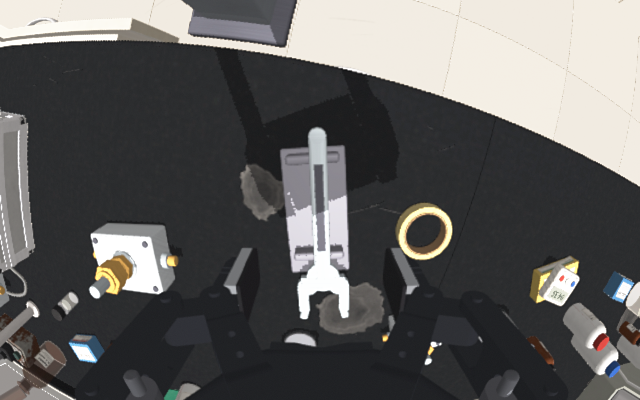

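The wrench lies upright in view: tail end (317,132), head (323,285), tips at (305,315) and (344,313). Measuring its axis.

Run:
```python
from h import *
p=r.camera_params('wrist');im=r.grab_frame('wrist');plan([.45,.366,.2])
w=(im.min(2)>212).astype(np.uint8)
crop(im,270,370,120,330,'g2.png',3)
P={}
for v in (135,150,165,180,195,210,225,240,255,290,300,310):
    xs=np.nonzero(w[v,280:365])[0]+280
    if len(xs)==0: continue
    a=onz(p,xs.min()-.5,v,.034,True);b=onz(p,xs.max()+.5,v,.034,True)
    print(v,xs.min(),xs.max(),a[:2].round(4),b[:2].round(4),'w',np.linalg.norm(a-b).round(4),((a+b)/2)[:2].round(4))
```

```text
t 8.82 P [0.4317 0.3618 0.1914] toolx [-0.02  -0.003 -1.   ] jawyaw 102.47 q [ 31.9   8.9  86.7   0.4  85.5 -70.6]
shift cm [-0.9   0.01  1.85] F [ 0.5  0.6 -0.2] M [ 0.01 -0.04 -0.  ] open 0.0643
210 296 346 [0.4621 0.3423] [0.4508 0.3936] w 0.0525 [0.4565 0.3679]
225 289 346 [0.4801 0.3383] [0.4669 0.3976] w 0.0607 [0.4735 0.3679]
240 290 346 [0.4968 0.3424] [0.4836 0.4018] w 0.0608 [0.4902 0.3721]
255 292 347 [0.514  0.3478] [0.5008 0.4073] w 0.061 [0.5074 0.3776]
290 299 348 [0.5573 0.3638] [0.5449 0.42  ] w 0.0576 [0.5511 0.3919]
300 299 348 [0.5713 0.3664] [0.5588 0.4237] w 0.0587 [0.5651 0.395 ]
310 300 347 [0.5858 0.3703] [0.5735 0.4264] w 0.0575 [0.5797 0.3983]
```

View pics/g2.png

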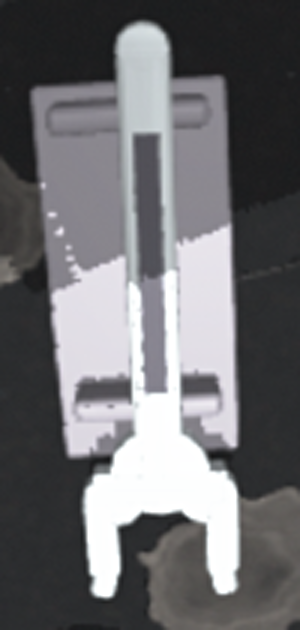

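Run:
```python
from h import *
p=r.camera_params('wrist')
f=lambda a,b: onz(p,270+a/3,120+b/3,.034,True)[:2]
H=(f(84,500)+f(239,497))/2; T=(f(103,597)+f(226,595))/2
m1=(f(132,380)+f(181,380))/2; m2=(f(116,80)+f(171,80))/2; e=f(143,22)
print('w',np.linalg.norm(f(84,530)-f(239,530)),np.linalg.norm(f(132,380)-f(181,380)),np.linalg.norm(f(116,80)-f(171,80)))
for n,x in dict(H=H,T=T,m1=m1,m2=m2,e=e).items(): print(n,x.round(4))
A=np.array([H,T,m1,m2,e]); c=A.mean(0); u=np.linalg.svd(A-c)[2][0]; u*=np.sign(u[0]); print('yaw',np.degrees(np.arctan2(u[1],u[0])),'res',((A-c)@[-u[1],u[0]]).round(4),'len',(T-e)@u)
g=e+u*0.084; g2=T-u*.141; print('grip',g,g2)
plan([*((g+g2)/2),.0105],90+np.degrees(np.arctan2(u[1],u[0])))
```

```text
w 0.06030381480862236 0.017534907257704232 0.017892026525969423
H [0.5466 0.3905]
T [0.5933 0.4023]
m1 [0.4975 0.3775]
m2 [0.3943 0.3502]
e [0.3758 0.3459]
yaw 14.630646638921997 res [ 0.0002 -0.0002  0.0001 -0.0003  0.0002] len 0.22466837322394628
grip [0.45708207 0.3671435 ] [0.45686003 0.36668111]
t 8.82 P [0.4317 0.3618 0.1914] toolx [-0.02  -0.003 -1.   ] jawyaw 102.47 q [ 31.9   8.9  86.7   0.4  85.5 -70.6]
shift cm [18.03 -0.07  2.94] F [ 0.5  0.6 -0.2] M [ 0.01 -0.04 -0.  ] open 0.0643
twist -2.16
```

```bash
python3 -m jog '[{"jaw":0.5,"linear":[2,0,1.5],"twist":-2},{"jaw":0.5,"linear":[3,0,1.4],"twist":0},{"jaw":0.5,"linear":[3.5,0,0],"twist":0},{"jaw":0.5,"linear":[2.5,0,0],"twist":0},{"jaw":0.5,"linear":[0,0,0],"twist":0},{"jaw":0.5,"linear":[0,0,0],"twist":0}]'
python3 - <<'E'
from h import *
plan([.457,.367,.0125],104.6)
E
```

```text
t: 9.32
ee_pos: [0.4639, 0.3625, 0.0781]
eef_rot: [175.2, 89.0, -171.1]
contact_force: [0.2, -0.0, 0.2]
opening: 0.0426
t 9.32 P [0.4639 0.3625 0.0781] toolx [-0.017 -0.003 -1.   ] jawyaw 103.75 q [ 30.3  16.3  91.3   0.4  73.3 -73.6]
shift cm [ 6.57  0.59 -0.45] F [ 0.2 -0.   0.2] M [-0.02 -0.02  0.04] open 0.0426
twist -0.85
```

```bash
python3 -m jog '[{"jaw":0.5,"linear":[0,0.6,-0.5],"twist":-0.8},{"jaw":0.5,"linear":[2,0,0],"twist":0},{"jaw":0.5,"linear":[1.5,0,0],"twist":0},{"jaw":0.5,"linear":[0,0,0],"twist":0},{"jaw":0.5,"linear":[0,0,0],"twist":0}]'
python3 - <<'E'
from h import *
plan([.457,.367,.0125],104.6)
p=r.camera_params('wrist');im=r.grab_frame('wrist');cv2.imwrite('pics/i.png',im[:,:,::-1])
E
```

```text
t: 9.73
ee_pos: [0.4598, 0.368, 0.051]
eef_rot: [151.8, 89.5, 166.3]
contact_force: [0.7, 0.2, 0.8]
opening: 0.0428
t 9.73 P [0.4598 0.368  0.051 ] toolx [-0.009  0.002 -1.   ] jawyaw 104.48 q [ 31.   17.5  93.2   0.4  69.7 -73.7]
shift cm [ 3.85 -0.05 -0.26] F [0.7 0.2 0.8] M [ 0.01 -0.01  0.03] open 0.0428
twist -0.12
```

View pics/i.png

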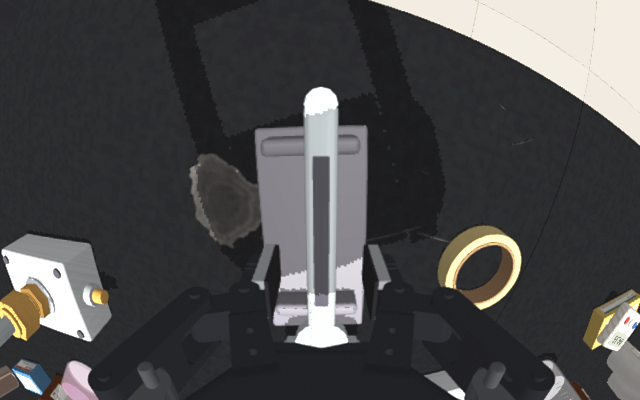

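The fingers straddle the handle, which is centred at u≈321. The rest's bars are at rows 147 and 303, clear of the pads. I descend and grip.

```bash
python3 -m jog '[{"jaw":0.5,"linear":[1.5,0,-0.2],"twist":0},{"jaw":0.5,"linear":[1.2,0,0],"twist":0},{"jaw":0.5,"linear":[0.5,0,0],"twist":0},{"jaw":0.5,"linear":[0,0,0],"twist":0},{"jaw":0.5,"linear":[0,0,0],"twist":0}]'
python3 - <<'E'
from h import *
plan([.457,.367,.0125],104.6)
E
```

```text
t: 10.2
ee_pos: [0.46, 0.3695, 0.0243]
eef_rot: [92.8, 89.6, 107.3]
contact_force: [-0.2, 0.3, -0.0]
opening: 0.0426
t 10.2 P [0.46   0.3695 0.0243] toolx [-0.002  0.007 -1.   ] jawyaw 104.52 q [ 31.1  19.   94.7   0.4  66.2 -73.6]
shift cm [ 1.18 -0.17 -0.35] F [-0.2  0.3 -0. ] M [-0.02  0.    0.04] open 0.0426
twist -0.08
```

```bash
python3 -m jog '[{"jaw":0.5,"linear":[0.6,-0.2,-0.3],"twist":0},{"jaw":0.5,"linear":[0.6,0,0],"twist":0},{"jaw":0.5,"linear":[0.1,0,0],"twist":0},{"jaw":0.5,"linear":[0,0,0],"twist":0}]'
python3 - <<'E'
from h import *
plan([.457,.367,.0125],104.6)
E
```

```text
t: 10.53
ee_pos: [0.458, 0.3669, 0.0116]
eef_rot: [79.9, 89.6, 94.4]
contact_force: [-0.5, 0.0, 0.0]
opening: 0.0429
t 10.53 P [0.458  0.3669 0.0116] toolx [-0.001  0.007 -1.   ] jawyaw 104.51 q [ 31.   19.4  95.8   0.4  64.5 -73.7]
shift cm [-0.09  0.03 -0.09] F [-0.5  0.   0. ] M [ 0.02  0.04 -0.02] open 0.0429
twist -0.09
```

```bash
python3 -m jog '[{"jaw":0.25,"linear":[0,0,0],"twist":0},{"jaw":0.05,"linear":[0,0,0],"twist":0},{"jaw":0,"linear":[0,0,0],"twist":0},{"jaw":0,"linear":[0,0,0],"twist":0},{"jaw":0,"linear":[0,0,0],"twist":0}]' 80
python3 - <<'E'
from h import *
plan([.457,.367,.0125],104.6)
E
```

```text
t: 10.95
ee_pos: [0.4581, 0.367, 0.0119]
eef_rot: [79.4, 89.6, 93.9]
contact_force: [0.8, 0.2, -1.1]
opening: 0.0163
t 10.95 P [0.4581 0.367  0.0119] toolx [-0.001  0.008 -1.   ] jawyaw 104.51 q [ 31.   19.4  95.8   0.4  64.6 -73.7]
shift cm [-0.06  0.03 -0.1 ] F [ 0.8  0.2 -1.1] M [-0.03 -0.02 -0.03] open 0.0163
twist -0.09
```

```bash
python3 -m jog '[{"jaw":0,"linear":[-1,0,0],"twist":0},{"jaw":0,"linear":[-2,0,0],"twist":0},{"jaw":0,"linear":[-3,0,0],"twist":0},{"jaw":0,"linear":[-3,0,0],"twist":0},{"jaw":0,"linear":[-3,0,0],"twist":0},{"jaw":0,"linear":[-2,0,0],"twist":0},{"jaw":0,"linear":[0,0,0],"twist":0}]' 100
python3 - <<'E'
from h import *
plan([.443,.025,.16],130.3)
im=r.grab_frame('wrist');cv2.imwrite('pics/j.png',im[:,:,::-1])
E
```

```text
t: 11.53
ee_pos: [0.4565, 0.3649, 0.1602]
eef_rot: [115.4, 89.6, 129.9]
contact_force: [0.5, 0.2, -1.9]
opening: 0.0157
t 11.53 P [0.4565 0.3649 0.1602] toolx [-0.004  0.005 -1.   ] jawyaw 104.51 q [ 30.9  11.7  87.1   0.4  81.3 -73.7]
shift cm [ -0.15 -32.57  -9.83] F [ 0.5  0.2 -1.9] M [ 0.    0.04 -0.01] open 0.0157
twist -25.79
```

View pics/j.png

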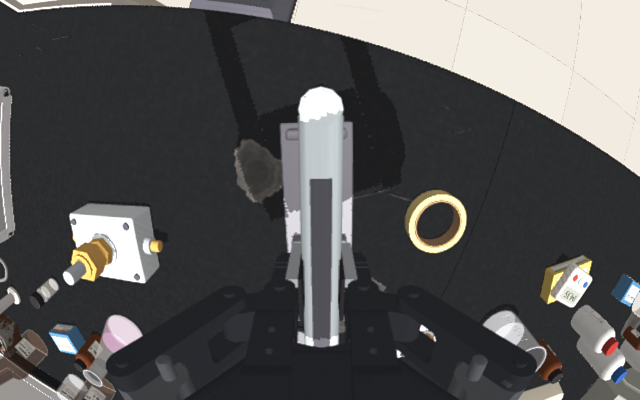

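The wrench is gripped square, with the tail at (321,100) and the handle centred. The head is hidden by the gripper. I carry it to the stand-off.

```bash
python3 -m jog '[{"jaw":0,"linear":[0,-2,-0.6],"twist":0},{"jaw":0,"linear":[0,-3.5,-1.1],"twist":0},{"jaw":0,"linear":[0,-3.5,-1.1],"twist":0},{"jaw":0,"linear":[0,-3.5,-1.1],"twist":0},{"jaw":0,"linear":[0,-3.5,-1.1],"twist":0},{"jaw":0,"linear":[0,-3.5,-1.1],"twist":0},{"jaw":0,"linear":[0,-3.5,-1.1],"twist":0},{"jaw":0,"linear":[0,-3.5,-1.1],"twist":0},{"jaw":0,"linear":[0,-3,-1.1],"twist":0},{"jaw":0,"linear":[0,-2,-0.6],"twist":0},{"jaw":0,"linear":[0,0,0],"twist":0}]'
python3 - <<'E'
from h import *
plan([.443,.025,.16],130.3)
E
```

```text
t: 12.5
ee_pos: [0.4299, 0.0216, 0.1447]
eef_rot: [158.8, 88.8, 173.6]
contact_force: [-0.9, 0.6, -2.5]
opening: 0.0159
t 12.5 P [0.4299 0.0216 0.1447] toolx [-0.021  0.002 -1.   ] jawyaw 104.81 q [  -7.4   -5.4  106.9   -0.    79.7 -112.2]
shift cm [-1.56  0.    1.32] F [-0.9  0.6 -2.5] M [-0.01  0.04  0.  ] open 0.0159
twist -25.49
```

```bash
python3 -m jog '[{"jaw":0,"linear":[0,0,0],"twist":-4},{"jaw":0,"linear":[0,0,0],"twist":-5},{"jaw":0,"linear":[0,0,0],"twist":-6},{"jaw":0,"linear":[0,0,0],"twist":-5},{"jaw":0,"linear":[0,0,0],"twist":-4},{"jaw":0,"linear":[0,0,0],"twist":-1.5},{"jaw":0,"linear":[0,0,0],"twist":0},{"jaw":0,"linear":[0,0,0],"twist":0}]'
python3 - <<'E'
from h import *
plan([.443,.025,.16],130.3)
for n in ('top','scene'):
    im=r.grab_frame(n);cv2.imwrite(f'pics/k_{n}.png',im[:,:,::-1])
E
```

```text
t: 13.17
ee_pos: [0.4255, 0.0221, 0.1366]
eef_rot: [131.0, 88.1, 172.2]
contact_force: [0.5, 0.8, -1.5]
opening: 0.0158
t 13.17 P [0.4255 0.0221 0.1366] toolx [-0.033  0.004 -0.999] jawyaw 131.24 q [  -7.4   -5.1  107.6    0.    79.4 -138.7]
shift cm [-2.4  -0.88  1.45] F [ 0.5  0.8 -1.5] M [0.01 0.   0.05] open 0.0158
twist 0.94
```

View pics/k_scene.png

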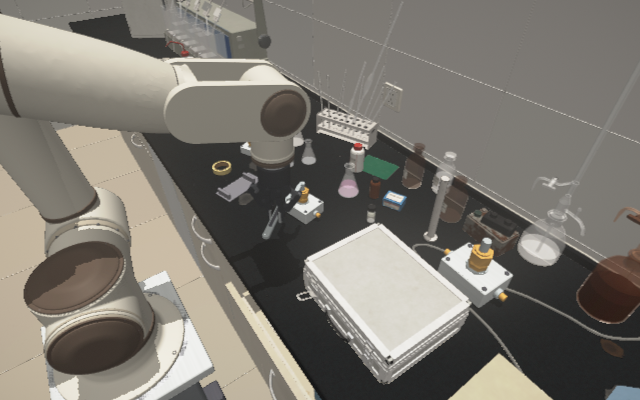

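View pics/k_top.png

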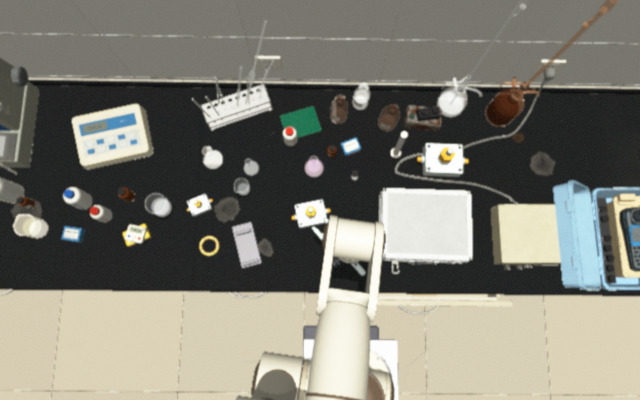

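```bash
cat > w.py <<'E'
from h import *
N=np.array([.5804,.1417,.073])
Rg=Ro.from_euler('xyz',[79.4,89.6,93.9],degrees=True).as_matrix(); Pg=np.array([.4581,.367,.0119])
y=np.radians(14.63); Rw=np.array([[np.cos(y),-np.sin(y),0],[np.sin(y),np.cos(y),0],[0,0,1]])
gp=np.array([.457,.3669,.0295]); Wo=gp+Rw@[.115,0,0]
RT=Rg.T@Rw; OT=Rg.T@(Wo-Pg)
def wr(nutyaw=40.3,back=0.0,quiet=False):
    s=r.state();P,R=tool(s);o=P+R@OT;A=R@RT
    yaw=np.degrees(np.arctan2(A[1,0],A[0,0]));pitch=np.degrees(np.arcsin(A[2,0]));roll=np.degrees(np.arctan2(A[2,1],A[2,2]))
    d=o-N; a=np.radians(nutyaw); u=np.array([np.cos(a),np.sin(a),0]);v=np.array([-u[1],u[0],0])
    print('t',round(s['t'],2),'wrench',o.round(4),'yaw',round(yaw,2),'noseup',round(pitch,2),'roll',round(roll,2),'| along',round(d@u*1000,1),'side',round(d@v*1000,1),'up',round(d[2]*1000,1),'mm | TCP',P.round(4),'q1,q6',s['qpos'][[0,5]].round(1))
    tgt=N-back*u-o; print('shift cm to back',back,(R.T@tgt*100).round(2),'twist',round(yaw-nutyaw,2),'F',s['contact_force'].round(1),'M',s['moment'].round(2),'op',round(s['opening'],4))
if __name__=='__main__':
    import sys; wr(*map(float,sys.argv[1:]))
E
python3 w.py 40.3 .07; python3 -m jog '[{"jaw":0,"linear":[0,0,0],"twist":0},{"jaw":0,"linear":[0,0,0],"twist":0}]'>/dev/null;python3 w.py 40.3 .07
```

```text
t 13.27 wrench [0.5115 0.0975 0.1518] yaw 41.38 noseup -1.31 roll 1.04 | along -81.2 side 10.9 up 78.8 mm | TCP [0.4256 0.022  0.1368] q1,q6 [  -7.4 -138.7]
shift cm to back 0.07 [ 7.83 -1.3   1.27] twist 1.08 F [ 0.5  0.1 -1.8] M [-0.01  0.03  0.06] op 0.0158
t 13.43 wrench [0.5115 0.0976 0.1515] yaw 41.3 noseup -1.33 roll 1.05 | along -81.1 side 10.9 up 78.5 mm | TCP [0.4255 0.0223 0.1365] q1,q6 [  -7.4 -138.6]
shift cm to back 0.07 [ 7.79 -1.31  1.27] twist 1.0 F [-0.1  0.6 -1.5] M [-0.07 -0.06 -0.01] op 0.0158
```

```bash
python3 -m jog '[{"jaw":0,"linear":[1.5,-0.7,0.5],"twist":1},{"jaw":0,"linear":[2,-0.6,0.3],"twist":0},{"jaw":0,"linear":[2,0,0],"twist":0},{"jaw":0,"linear":[0.8,0,0],"twist":0},{"jaw":0,"linear":[0,0,0],"twist":0},{"jaw":0,"linear":[0,0,0],"twist":0}]'>/dev/null;python3 w.py 40.3 .07
```

```text
t 13.93 wrench [0.5268 0.0913 0.0874] yaw 40.1 noseup -1.25 roll 0.9 | along -73.5 side -3.8 up 14.4 mm | TCP [0.4393 0.0178 0.0722] q1,q6 [  -7.7 -137.7]
shift cm to back 0.07 [1.44 0.35 0.37] twist -0.2 F [ 0.3 -0.1 -2.3] M [-0.03 -0.02 -0.03] op 0.0157
```

```bash
python3 -m jog '[{"jaw":0,"linear":[0.7,0.3,0.2],"twist":-0.2},{"jaw":0,"linear":[0.7,0,0],"twist":0},{"jaw":0,"linear":[0,0,0],"twist":0},{"jaw":0,"linear":[0,0,0],"twist":0}]'>/dev/null;python3 w.py 40.3 .07
python3 - <<'E'
from h import *
im=r.grab_frame('scene');crop(im,240,340,160,250,'l_s.png',7)
im=r.grab_frame('top');crop(im,290,370,190,280,'l_t.png',6)
im=r.grab_frame('wrist');cv2.imwrite('pics/l_w.png',im[:,:,::-1])
E
```

```text
t 14.27 wrench [0.5267 0.0957 0.075 ] yaw 40.31 noseup -1.1 roll 0.76 | along -70.7 side -0.4 up 2.0 mm | TCP [0.4396 0.0219 0.0596] q1,q6 [  -7.2 -137.4]
shift cm to back 0.07 [0.2  0.03 0.07] twist 0.01 F [ 0.2  0.7 -1.9] M [-0.04  0.05  0.03] op 0.0155
```

View pics/l_s.png

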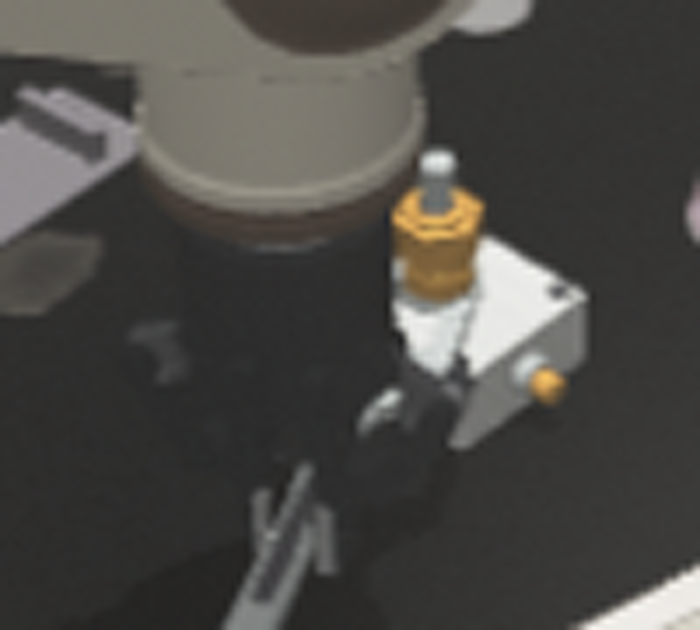

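View pics/l_w.png

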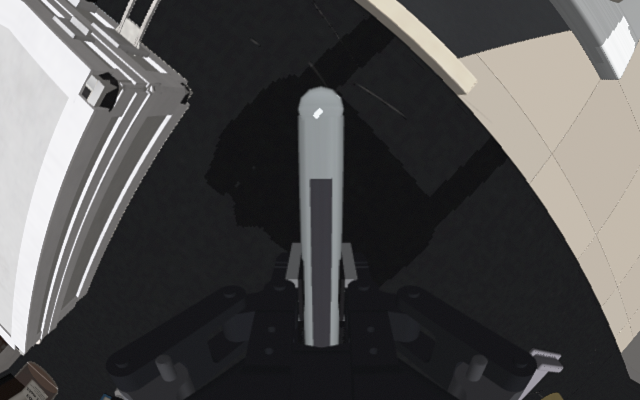

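View pics/l_t.png

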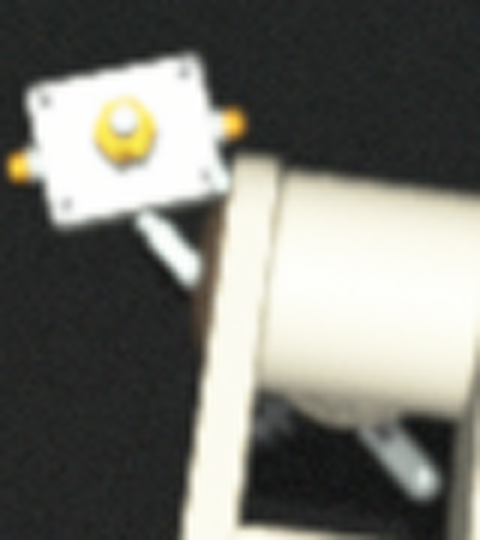

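The held wrench is unchanged in the grip and its left prong points at the nut. Up 2 mm and side −0.4 mm by kinematics, so I advance to just short of the lips.

```bash
python3 -m jog '[{"jaw":0,"linear":[0.2,0,1],"twist":0},{"jaw":0,"linear":[0,0,1],"twist":0},{"jaw":0,"linear":[0,0,0.8],"twist":0},{"jaw":0,"linear":[0,0,0],"twist":0},{"jaw":0,"linear":[0,0,0],"twist":0}]'>/dev/null;python3 w.py 40.3 .036
```

```text
t 14.83 wrench [0.5513 0.1157 0.0733] yaw 40.29 noseup -1.02 roll 0.69 | along -39.0 side -0.9 up 0.3 mm | TCP [0.4641 0.0419 0.0577] q1,q6 [  -4.4 -134.6]
shift cm to back 0.036 [0.03 0.09 0.3 ] twist -0.01 F [-0.3 -0.2 -2.7] M [-0.11  0.04  0.03] op 0.0157
```

```bash
python3 -m jog '[{"jaw":0,"linear":[0,0.1,0],"twist":0},{"jaw":0,"linear":[0,0.0,0.4],"twist":0},{"jaw":0,"linear":[0,0,0.4],"twist":0},{"jaw":0,"linear":[0,0,0],"twist":0}]'>/dev/null;python3 w.py 40.3 0.02
python3 - <<'E'
from h import *
im=r.grab_frame('scene');crop(im,240,340,160,250,'m_s.png',7)
E
```

```text
t 15.17 wrench [0.557  0.1223 0.073 ] yaw 40.31 noseup -1.05 roll 0.71 | along -30.4 side 0.4 up -0.0 mm | TCP [0.4698 0.0484 0.0575] q1,q6 [  -3.6 -133.8]
shift cm to back 0.02 [-0.02 -0.03  1.04] twist 0.01 F [ 0.1  0.5 -2.4] M [-0.03 -0.02 -0.06] op 0.016
```

View pics/m_s.png

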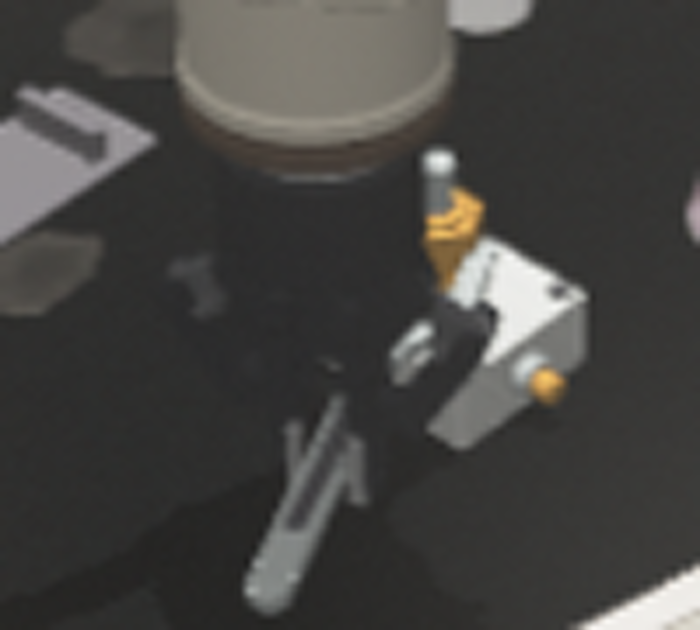

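No contact force yet. Continuing onto the flats in small steps.

```bash
python3 -m jog '[{"jaw":0,"linear":[0,-0.03,0.4],"twist":0},{"jaw":0,"linear":[0,0.0,0.4],"twist":0},{"jaw":0,"linear":[0,0,0],"twist":0}]'>/dev/null;python3 w.py 40.3 0.0
python3 -m jog '[{"jaw":0,"linear":[0,0,0.3],"twist":0},{"jaw":0,"linear":[0,0,0],"twist":0}]'>/dev/null;python3 w.py 40.3 0.0
```

```text
t 15.47 wrench [0.5636 0.1273 0.0729] yaw 40.29 noseup -1.05 roll 0.7 | along -22.1 side -0.1 up -0.1 mm | TCP [0.4765 0.0535 0.0574] q1,q6 [  -2.9 -133.1]
shift cm to back 0.0 [-0.05  0.02  2.21] twist -0.01 F [-0.   0.9 -1.8] M [-0.02 -0.02  0.02] op 0.0158
t 15.63 wrench [0.5662 0.1295 0.0728] yaw 40.29 noseup -1.06 roll 0.71 | along -18.7 side -0.1 up -0.2 mm | TCP [0.4791 0.0557 0.0573] q1,q6 [  -2.6 -132.8]
shift cm to back 0.0 [-0.05  0.02  1.87] twist -0.01 F [-0.4 -0.3 -2.3] M [-0.11  0.07  0.  ] op 0.0158
```

```bash
python3 -m jog '[{"jaw":0,"linear":[-0.03,0,0.4],"twist":0},{"jaw":0,"linear":[0,0,0.4],"twist":0},{"jaw":0,"linear":[0,0,0],"twist":0}]'>/dev/null;python3 w.py 40.3 0.0
python3 -m jog '[{"jaw":0,"linear":[0,0,0.4],"twist":0},{"jaw":0,"linear":[0,0,0.3],"twist":0},{"jaw":0,"linear":[0,0,0],"twist":0}]'>/dev/null;python3 w.py 40.3 0.0
```

```text
t 15.88 wrench [0.573  0.1351 0.073 ] yaw 40.28 noseup -1.05 roll 0.71 | along -9.9 side -0.2 up 0.0 mm | TCP [0.4858 0.0613 0.0575] q1,q6 [  -1.9 -132.1]
shift cm to back 0.0 [-0.02  0.02  0.99] twist -0.02 F [-0.4 -0.3 -2.1] M [-0.05 -0.02 -0.05] op 0.0158
t 16.13 wrench [0.579  0.1403 0.0728] yaw 40.29 noseup -1.06 roll 0.71 | along -2.0 side -0.2 up -0.2 mm | TCP [0.4918 0.0664 0.0573] q1,q6 [  -1.3 -131.5]
shift cm to back 0.0 [-0.02  0.02  0.2 ] twist -0.01 F [-0.2  0.  -2.6] M [-0.08  0.01  0.02] op 0.0157
```

```bash
python3 -m jog '[{"jaw":0,"linear":[0,0,0.15],"twist":0},{"jaw":0,"linear":[0,0,0],"twist":0}]'>/dev/null;python3 w.py 40.3 0.0
python3 -m jog '[{"jaw":0,"linear":[0,0,0.06],"twist":0},{"jaw":0,"linear":[0,0,0],"twist":0}]'>/dev/null;python3 w.py 40.3 0.0
```

```text
t 16.3 wrench [0.5803 0.1414 0.0727] yaw 40.3 noseup -1.07 roll 0.71 | along -0.3 side -0.1 up -0.3 mm | TCP [0.4931 0.0676 0.0572] q1,q6 [  -1.2 -131.4]
shift cm to back 0.0 [-0.03  0.01  0.03] twist 0.0 F [ 0.3  0.4 -1.9] M [-0.09  0.    0.05] op 0.0156
t 16.47 wrench [0.5807 0.1419 0.0726] yaw 40.31 noseup -1.07 roll 0.72 | along 0.3 side -0.0 up -0.4 mm | TCP [0.4935 0.068  0.0572] q1,q6 [  -1.1 -131.4]
shift cm to back 0.0 [-0.04  0.   -0.03] twist 0.01 F [ 0.  -0.  -0.9] M [-0.02  0.   -0.01] op 0.0156
```

The wrench is on to within 0.5 mm and nothing pushes back. I turn about the nut with ρ = 114 mm, so per 4° a row is y 0.80 and z 0.028 cm.

```bash
python3 -m jog '[{"jaw":0,"linear":[0,0.4,0.01],"twist":2},{"jaw":0,"linear":[-0.03,0.6,0.02],"twist":3},{"jaw":0,"linear":[-0.03,0.8,0.03],"twist":4},{"jaw":0,"linear":[0,0,0],"twist":0}]'>/dev/null;python3 w.py 40.3 0.0
```

```text
t 16.8 wrench [0.5807 0.1414 0.0731] yaw 30.92 noseup -1.26 roll 0.55 | along 0.0 side -0.4 up 0.1 mm | TCP [0.4827 0.0827 0.058 ] q1,q6 [   0.6 -120.3]
shift cm to back 0.0 [ 0.01  0.04 -0.01] twist -9.38 F [ 0.5 -0.3 -2.3] M [-0.1   0.01  0.06] op 0.0158
```

```bash
python3 -m jog '[{"jaw":0,"linear":[0,0,0],"twist":0}]'>/dev/null;python3 w.py 30.9 0.0
python3 - <<'E'
from h import *
im=r.grab_frame('scene');crop(im,250,350,160,250,'n_s.png',7)
im=r.grab_frame('top');crop(im,280,360,180,270,'n_t.png',6)
im=r.grab_frame('wrist');cv2.imwrite('pics/n_w.png',im[:,:,::-1])
E
```

```text
t 16.88 wrench [0.5806 0.1416 0.0732] yaw 31.05 noseup -1.25 roll 0.53 | along 0.1 side -0.2 up 0.2 mm | TCP [0.4827 0.0826 0.0581] q1,q6 [   0.6 -120.4]
shift cm to back 0.0 [ 0.02  0.02 -0.01] twist 0.15 F [ 0.6 -1.1 -1.4] M [-0.17 -0.08 -0.01] op 0.0156
```

View pics/n_s.png

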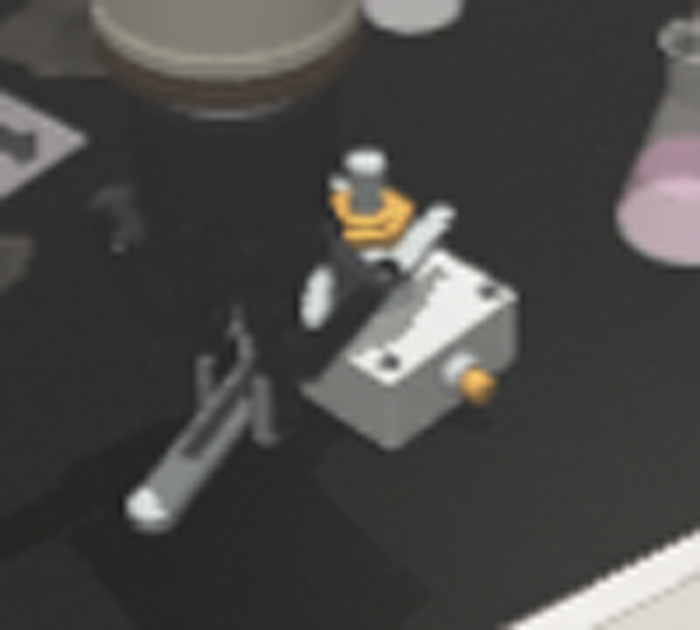

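View pics/n_t.png

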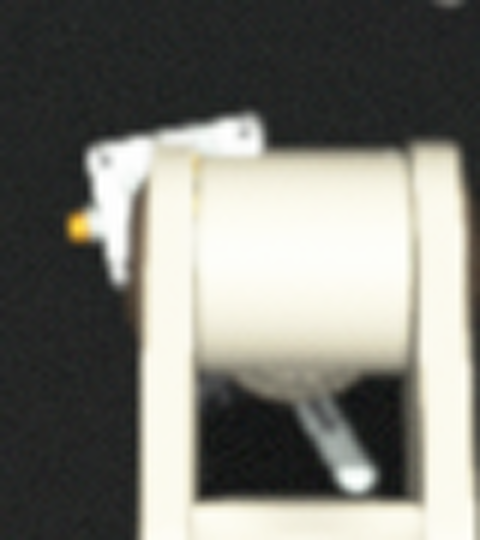

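View pics/n_w.png

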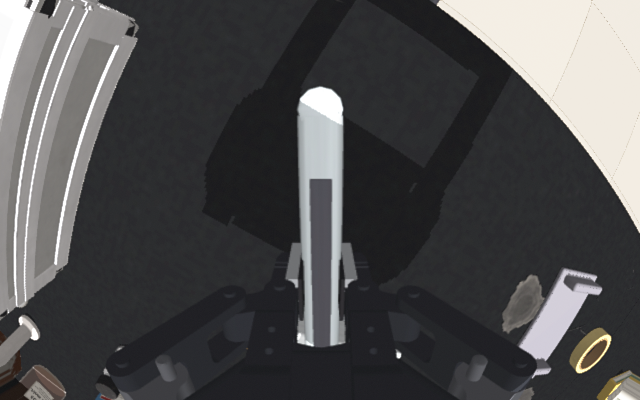

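The wrench is on, with the nut's top showing just above the prongs; the torque is still low, so I carry on.

```bash
cat >> w.py <<'E'
    s=r.state();P,R=tool(s);rr=P-N;F=s['contact_force'];print('torque on tool about nut z',round(float(rr[0]*F[1]-rr[1]*F[0]+s['moment'][2]),3))
E
python3 -m jog '[{"jaw":0,"linear":[0.02,0.8,0.03],"twist":4},{"jaw":0,"linear":[0,0.8,0.03],"twist":4},{"jaw":0,"linear":[0,0,0],"twist":0}]'>/dev/null;python3 w.py 23 0.0
```

```text
t 17.28 wrench [0.5811 0.1406 0.0726] yaw 22.92 noseup -1.41 roll 0.36 | along 0.2 side -1.3 up -0.4 mm | TCP [0.4758 0.096  0.0578] q1,q6 [   2.2 -110.7]
shift cm to back 0.0 [-0.03  0.13 -0.02] twist -0.08 F [-0.3 -0.3 -2.1] M [-0.    0.07  0.36] op 0.0154
torque on tool about nut z 0.376
```

```bash
python3 -m jog '[{"jaw":0,"linear":[0,0.93,0.03],"twist":4},{"jaw":0,"linear":[0,0.85,0.03],"twist":4},{"jaw":0,"linear":[0,0,0],"twist":0}]'>/dev/null;python3 w.py 15 0.0
```

```text
t 17.53 wrench [0.5808 0.1416 0.0726] yaw 15.12 noseup -1.52 roll 0.09 | along 0.4 side -0.2 up -0.4 mm | TCP [0.4705 0.1116 0.058 ] q1,q6 [   4.1 -101. ]
shift cm to back 0.0 [-0.04  0.02 -0.04] twist 0.12 F [-1.5 -2.4 -2. ] M [-0.36  0.22  0.11] op 0.0155
torque on tool about nut z 0.33
```

```bash
python3 -m jog '[{"jaw":0,"linear":[-0.03,0.85,0.0],"twist":4},{"jaw":0,"linear":[-0.02,0.85,0.02],"twist":4},{"jaw":0,"linear":[0,0.85,0.02],"twist":4}]'>/dev/null;python3 w.py 3 0.0
python3 - <<'E'
from h import *
im=r.grab_frame('scene');crop(im,250,350,160,250,'o_s.png',7)
E
```

```text
t 17.78 wrench [0.5809 0.1416 0.0729] yaw 3.6 noseup -1.61 roll -0.33 | along 0.4 side -0.1 up -0.1 mm | TCP [0.4667 0.1342 0.0585] q1,q6 [  6.8 -86.7]
shift cm to back 0.0 [-0.01  0.01 -0.04] twist 0.6 F [ 0.2 -3.9 -1.5] M [-0.51  0.09  0.05] op 0.0159
torque on tool about nut z 0.498
```

View pics/o_s.png

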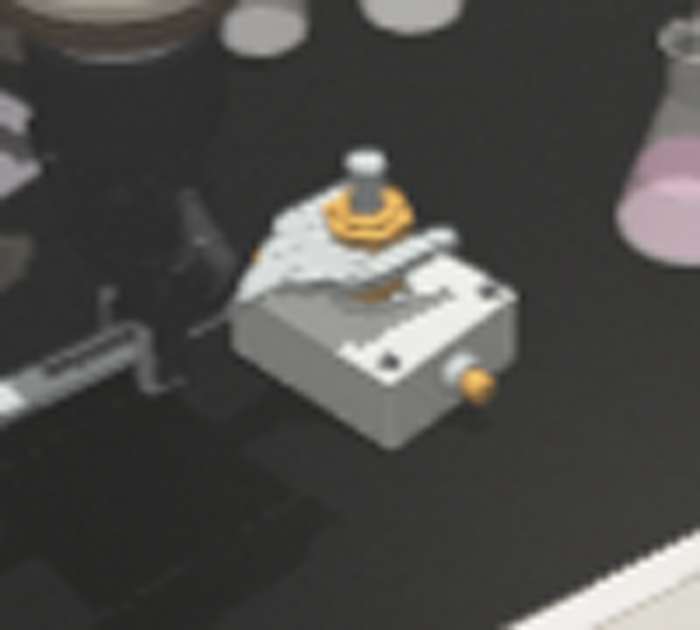

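The jaw is fully seated around the nut, and the torque while turning is 0.50 N m, which is the bite. Continuing.

```bash
python3 -m jog '[{"jaw":0,"linear":[0,0.82,0.0],"twist":4.2},{"jaw":0,"linear":[0,0.82,0.02],"twist":4.2},{"jaw":0,"linear":[0,0.82,0.02],"twist":4.2},{"jaw":0,"linear":[0,0.82,0.02],"twist":4.2}]'>/dev/null;python3 w.py -13 0.0
```

```text
t 18.17 wrench [0.5807 0.1405 0.0721] yaw -12.81 noseup -1.68 roll -0.86 | along 0.6 side -1.1 up -0.9 mm | TCP [0.4691 0.1654 0.0579] q1,q6 [ 10.4 -66.7]
shift cm to back 0.0 [-0.08  0.11 -0.06] twist 0.19 F [-2.4 -0.8 -0.9] M [0.06 0.34 0.36] op 0.0161
torque on tool about nut z 0.5
```

```bash
python3 -m jog '[{"jaw":0,"linear":[0,0.82,0.0],"twist":4.2},{"jaw":0,"linear":[0,0.82,0.02],"twist":4.2},{"jaw":0,"linear":[0,0.82,0.02],"twist":4.2},{"jaw":0,"linear":[0,0.82,0.02],"twist":4.2}]'>/dev/null;python3 w.py -30 0.0
```

```text
t 18.5 wrench [0.5806 0.1404 0.0711] yaw -29.05 noseup -1.68 roll -1.37 | along 0.8 side -1.0 up -1.9 mm | TCP [0.4803 0.1954 0.0569] q1,q6 [ 13.4 -47.6]
shift cm to back 0.0 [-0.18  0.1  -0.08] twist 0.95 F [-4.6  1.6 -1.1] M [0.22 0.41 0.35] op 0.0156
torque on tool about nut z 0.441
```

```bash
python3 -m jog '[{"jaw":0,"linear":[-0.08,0.9,-0.02],"twist":4.2},{"jaw":0,"linear":[-0.08,0.85,0],"twist":4.2},{"jaw":0,"linear":[-0.04,0.85,0],"twist":4.2},{"jaw":0,"linear":[-0.04,0.85,0.01],"twist":4.2},{"jaw":0,"linear":[0,0,0],"twist":0}]'>/dev/null;python3 w.py -46 0.0
```

```text
t 18.92 wrench [0.5817 0.1417 0.0717] yaw -45.25 noseup -1.56 roll -2.06 | along 0.9 side 0.9 up -1.3 mm | TCP [0.5006 0.2223 0.0573] q1,q6 [ 15.6 -29.2]
shift cm to back 0.0 [-0.12 -0.1  -0.09] twist 0.75 F [-7.7  0.6 -1.4] M [ 0.3   0.93 -0.23] op 0.016
torque on tool about nut z 0.337
```

```bash
python3 -m jog '[{"jaw":0,"linear":[-0.08,0.7,-0.05],"twist":4.2},{"jaw":0,"linear":[-0.04,0.78,-0.03],"twist":4.2},{"jaw":0,"linear":[0,0.2,0],"twist":1.5}]'>/dev/null;python3 w.py -55 0.0;python3 -m jog '[{"jaw":0,"linear":[0,0,0],"twist":0}]'>/dev/null;python3 w.py -55 0.0
python3 - <<'E'
from h import *
im=r.grab_frame('top');crop(im,250,350,160,260,'p_t.png',6)
im=r.grab_frame('scene');crop(im,250,350,160,250,'p_s.png',7)
im=r.grab_frame('wrist');cv2.imwrite('pics/p_w.png',im[:,:,::-1])
E
```

```text
t 19.17 wrench [0.5801 0.1402 0.072 ] yaw -54.36 noseup -1.36 roll -2.4 | along 1.0 side -1.1 up -1.0 mm | TCP [0.5128 0.2326 0.0571] q1,q6 [ 16.2 -19.5]
shift cm to back 0.0 [-0.1   0.11 -0.1 ] twist 0.64 F [-5.9  7.  -2.3] M [1.15 0.51 0.38] op 0.0155
torque on tool about nut z 0.442
t 19.25 wrench [0.5805 0.1406 0.0716] yaw -54.1 noseup -1.45 roll -2.41 | along 1.0 side -0.6 up -1.4 mm | TCP [0.5127 0.2327 0.0569] q1,q6 [ 16.2 -19.8]
shift cm to back 0.0 [-0.14  0.05 -0.1 ] twist 0.9 F [-6.1  4.5 -1.1] M [0.81 0.6  0.18] op 0.0158
torque on tool about nut z 0.431
```

View pics/p_s.png

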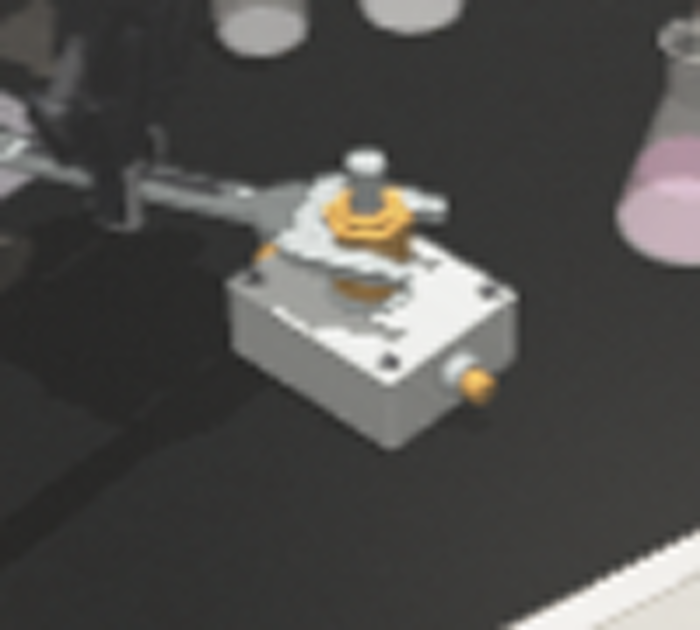

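View pics/p_t.png

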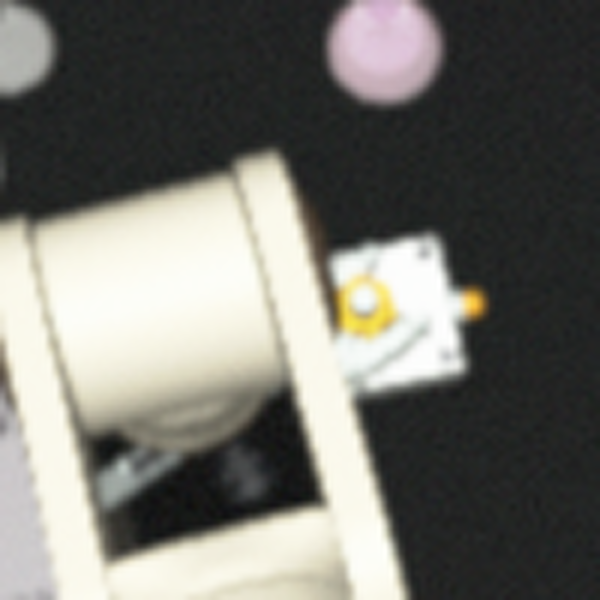

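```bash
python3 -m jog '[{"jaw":0,"linear":[-0.1,0.55,-0.1],"twist":3.0},{"jaw":0,"linear":[-0.04,0.3,-0.03],"twist":2},{"jaw":0,"linear":[0,0,0],"twist":0}]'>/dev/null;python3 w.py -58.5 0.0
```

```text
t 19.65 wrench [0.5802 0.1404 0.0727] yaw -58.12 noseup -1.32 roll -2.49 | along 1.0 side -0.9 up -0.3 mm | TCP [0.519  0.2369 0.0578] q1,q6 [ 16.4 -15.6]
shift cm to back 0.0 [-0.03  0.09 -0.1 ] twist 0.38 F [-5.3  5.7 -1.7] M [1.25 0.56 0.18] op 0.0154
torque on tool about nut z 0.33
```

```bash
python3 -m jog '[{"jaw":0,"linear":[0,0.4,-0.1],"twist":2},{"jaw":0,"linear":[0,0,0],"twist":0}]'>/dev/null;python3 w.py -59.5 0.0;python3 -m jog '[{"jaw":0,"linear":[0,0,0],"twist":0}]'>/dev/null;python3 w.py -59.5 0.0
```

```text
t 19.82 wrench [0.5806 0.1407 0.0724] yaw -59.54 noseup -1.28 roll -2.56 | along 0.9 side -0.3 up -0.6 mm | TCP [0.5218 0.2387 0.0574] q1,q6 [ 16.5 -14.1]
shift cm to back 0.0 [-0.06  0.03 -0.1 ] twist -0.04 F [-4.3  3.9 -1.6] M [0.88 0.36 0.09] op 0.0158
torque on tool about nut z 0.28
t 19.9 wrench [0.5807 0.1408 0.0721] yaw -59.27 noseup -1.34 roll -2.58 | along 0.9 side -0.2 up -0.9 mm | TCP [0.5214 0.2385 0.0572] q1,q6 [ 16.5 -14.4]
shift cm to back 0.0 [-0.09  0.02 -0.1 ] twist 0.23 F [-4.8  3.6 -2.1] M [0.83 0.4  0.01] op 0.0158
torque on tool about nut z 0.253
```

```bash
python3 -m jog '[{"jaw":0,"linear":[-0.05,-0.5,-0.1],"twist":-2.5},{"jaw":0,"linear":[0,-0.5,0],"twist":-2.5},{"jaw":0,"linear":[0,0,0],"twist":0}]'>/dev/null;python3 w.py -56 0.0;python3 -m jog '[{"jaw":0,"linear":[0,-0.2,0],"twist":-1},{"jaw":0,"linear":[0,0,0],"twist":0}]'>/dev/null;python3 w.py -55 0.0
```

```text
t 20.15 wrench [0.5808 0.1413 0.0722] yaw -53.4 noseup -1.56 roll -2.49 | along 0.6 side 0.1 up -0.8 mm | TCP [0.5119 0.2325 0.0577] q1,q6 [ 16.2 -20.5]
shift cm to back 0.0 [-0.08 -0.01 -0.06] twist 2.6 F [-2.3  1.7 -3.2] M [0.39 0.31 0.01] op 0.016
torque on tool about nut z 0.108
t 20.32 wrench [0.5809 0.1411 0.0721] yaw -52.19 noseup -1.63 roll -2.44 | along 0.7 side 0.1 up -0.9 mm | TCP [0.5101 0.2309 0.0578] q1,q6 [ 16.1 -21.9]
shift cm to back 0.0 [-0.08 -0.01 -0.08] twist 2.81 F [-1.9  1.8 -1.7] M [0.39 0.25 0.05] op 0.0158
torque on tool about nut z 0.087
```

```bash
python3 -m jog '[{"jaw":0,"linear":[0,0,-0.4],"twist":0},{"jaw":0,"linear":[0,0,-0.5],"twist":0},{"jaw":0,"linear":[0,0,0],"twist":0}]'>/dev/null;python3 w.py -52 0.06
```

```text
t 20.57 wrench [0.5762 0.1475 0.0729] yaw -52.25 noseup -1.52 roll -2.4 | along -7.1 side 0.2 up -0.1 mm | TCP [0.5055 0.2373 0.0583] q1,q6 [ 16.9 -21. ]
shift cm to back 0.06 [ 0.12 -0.05 -5.29] twist -0.25 F [-2.7  3.2 -1.1] M [ 0.48  0.55 -0.16] op 0.0157
torque on tool about nut z -0.146
```

```bash
python3 -m jog '[{"jaw":0,"linear":[0,0.1,-0.3],"twist":0.8},{"jaw":0,"linear":[0,0,-0.5],"twist":0},{"jaw":0,"linear":[0,0,0],"twist":0}]'>/dev/null;python3 w.py -52 0.06
```

```text
t 20.82 wrench [0.571  0.154  0.0733] yaw -53.16 noseup -1.46 roll -2.38 | along -15.5 side 0.1 up 0.3 mm | TCP [0.5017 0.2449 0.0587] q1,q6 [ 17.7 -19.2]
shift cm to back 0.06 [ 0.14 -0.11 -4.45] twist -1.16 F [-0.5  0.2 -0.9] M [ 0.09  0.06 -0.05] op 0.0158
torque on tool about nut z -0.016
```

Free now, so I retract fully.

```bash
python3 -m jog '[{"jaw":0,"linear":[0,0,-0.7],"twist":0},{"jaw":0,"linear":[0,0,-1],"twist":0},{"jaw":0,"linear":[0,0,-1.5],"twist":0},{"jaw":0,"linear":[0,0,-1.5],"twist":0},{"jaw":0,"linear":[-1,0,-1.5],"twist":0},{"jaw":0,"linear":[-3,0,0],"twist":0},{"jaw":0,"linear":[-3,0,0],"twist":0},{"jaw":0,"linear":[-2,0,0],"twist":0},{"jaw":0,"linear":[0,0,0],"twist":0}]'>/dev/null;python3 w.py -52 0.06
python3 - <<'E'
from h import *
im=r.grab_frame('top');cv2.imwrite('pics/q_t.png',im[:,:,::-1])
im=r.grab_frame('wrist');cv2.imwrite('pics/q_w.png',im[:,:,::-1])
E
```

```text
t 21.57 wrench [0.5308 0.2111 0.1666] yaw -53.04 noseup -1.59 roll -2.6 | along -85.2 side 3.6 up 93.6 mm | TCP [0.4612 0.3018 0.1522] q1,q6 [ 24.6 -12.4]
shift cm to back 0.06 [9.3  0.05 2.78] twist -1.04 F [ 0.4 -0.3 -1.4] M [ 0.04  0.   -0.07] op 0.0157
torque on tool about nut z -0.097
```

View pics/q_t.png

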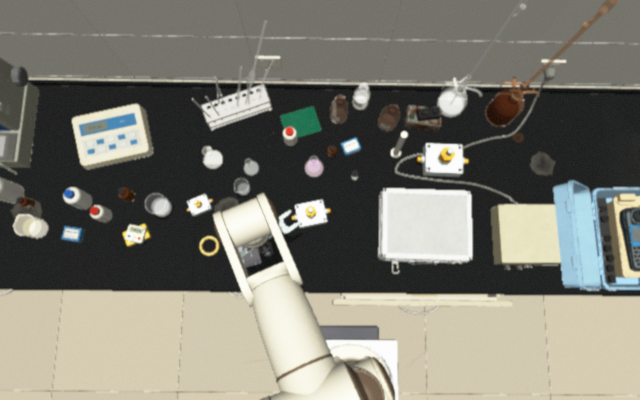

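View pics/q_w.png

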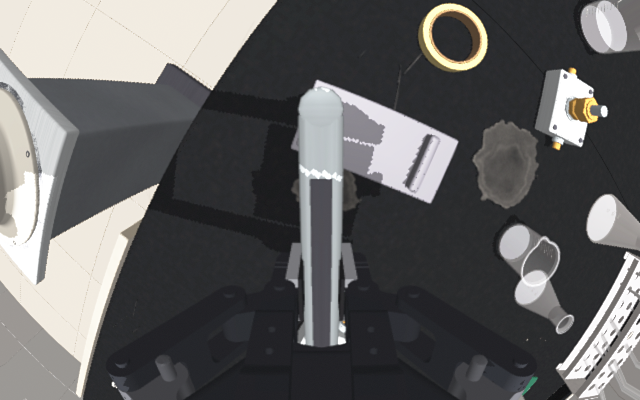

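```bash
python3 -m jog '[{"jaw":0,"linear":[-0.2,0,0],"twist":-4},{"jaw":0,"linear":[-0.1,0,0],"twist":-6.5},{"jaw":0,"linear":[-0.1,0,0],"twist":-7},{"jaw":0,"linear":[-0.1,0,0],"twist":-7},{"jaw":0,"linear":[-0.1,0,0],"twist":-7},{"jaw":0,"linear":[-0.1,0,0],"twist":-7},{"jaw":0,"linear":[-0.1,0,0],"twist":-7},{"jaw":0,"linear":[-0.1,0,0],"twist":-7},{"jaw":0,"linear":[-0.1,0,0],"twist":-7},{"jaw":0,"linear":[-0.1,0,0],"twist":-5},{"jaw":0,"linear":[-0.1,0,0],"twist":-2.5},{"jaw":0,"linear":[0,0,0],"twist":0}]';python3 - <<'E'
from h import *
plan([.4565,.365,.15],104.5)
E
```

```text
t: 22.67
ee_pos: [0.4515, 0.2998, 0.1389]
eef_rot: [175.1, 85.6, -168.8]
contact_force: [-0.2, 0.2, -1.8]
opening: 0.0155
t 22.67 P [0.4515 0.2998 0.1389] toolx [-0.076 -0.015 -0.997] jawyaw 106.06 q [ 24.8  10.3  91.4   1.1  82.6 -81.4]
shift cm [-1.24  6.13  2.2 ] F [-0.2  0.2 -1.8] M [-0.05  0.05 -0.05] open 0.0155
twist 1.56
```

The tool has tilted about 4.4°. The nut should be in view here, so I check it before correcting the tilt.

Run:
```python
from h import *
p=r.camera_params('wrist');im=r.grab_frame('wrist');u,v=proj(p,[.5804,.1417,.084],True);print(u,v)
u=int(min(max(u,60),580));v=int(min(max(v,60),340))
crop(im,u-60,u+60,v-55,v+55,'r_n.png',6);print(u-60,v-55)
cv2.imwrite('pics/r_w.png',im[:,:,::-1])
```

```text
116.75558324654045 304.3416641127964
56 249
```

View pics/r_n.png

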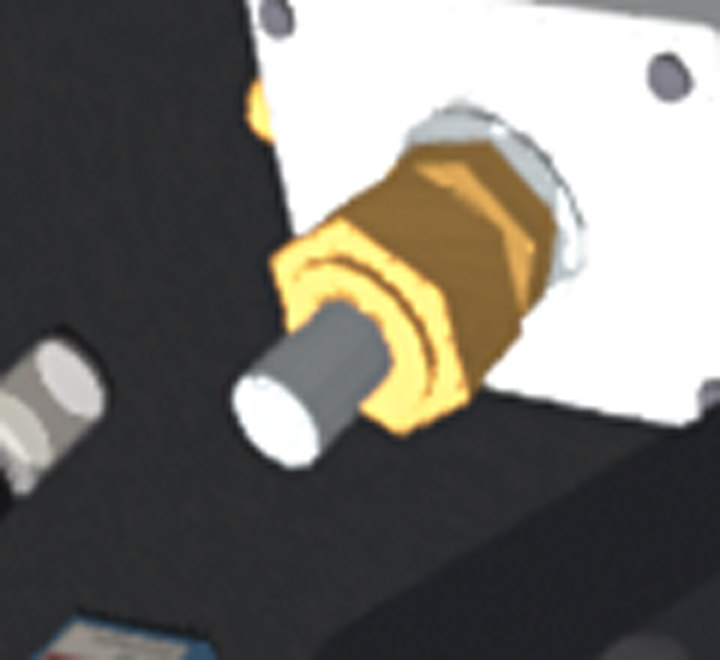

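Run:
```python
from h import *
p=r.camera_params('wrist')
C=np.array([onz(p,56+a/6,249+b/6,.084,True)[:2] for a,b in [(338,220),(445,290),(470,392),(402,436),(271,262)]])
print(C.round(4)); print('mid A-D',(C[0]+C[3])/2,'diag',np.linalg.norm(C[0]-C[3]))
c=(C[0]+C[3])/2; c=(C[0]+C[3])/2
d=C-c; a=np.degrees(np.arctan2(d[:,1],d[:,0])); print(a.round(1), (a%60).round(1), np.linalg.norm(d,axis=1).round(4))
e=[C[1]-C[0],C[2]-C[1],C[3]-C[2],C[4]-C[0],C[4]-C[2]]
print([np.degrees(np.arctan2(x[1],x[0])).round(1) for x in e])
```

```text
[[0.56   0.1372]
 [0.5644 0.1571]
 [0.5822 0.1612]
 [0.5979 0.1477]
 [0.5742 0.123 ]]
mid A-D [0.57896555 0.14241635] diag 0.03929094402049418
[-164.5  134.8   80.1   15.5 -103.9] [15.5 14.8 20.1 15.5 16.1] [0.0196 0.0207 0.0191 0.0196 0.02  ]
[np.float64(77.7), np.float64(13.0), np.float64(-41.0), np.float64(-45.1), np.float64(-101.9)]
```

The oblique reading gives the flats at about 46° mod 60, where kinematics suggests about 40°. I want a more vertical look while still holding the wrench, so I move so the nut lies left of the handle near the camera axis.

```bash
python3 -m jog '[{"jaw":0,"linear":[-1,-1.5,-1.2],"twist":0},{"jaw":0,"linear":[-1,-1.5,-1.2],"twist":0},{"jaw":0,"linear":[-1,-1.5,-1.2],"twist":0},{"jaw":0,"linear":[-1,-1.5,-1.2],"twist":0},{"jaw":0,"linear":[-1,-1.5,-1.2],"twist":0},{"jaw":0,"linear":[0,0,0],"twist":0},{"jaw":0,"linear":[0,0,0],"twist":0}]';python3 - <<'E'
from h import *
plan([.4565,.365,.15],104.5)
p=r.camera_params('wrist');im=r.grab_frame('wrist');u,v=proj(p,[.5804,.1417,.084],True);print(u,v)
u=int(min(max(u,60),580));v=int(min(max(v,60),340))
crop(im,u-60,u+60,v-55,v+55,'s_n.png',6);print(u-60,v-55)
E
```

```text
t: 23.3
ee_pos: [0.4133, 0.2087, 0.1872]
eef_rot: [177.5, 84.9, -167.5]
contact_force: [-0.9, -0.1, -1.8]
opening: 0.0158
t 23.3 P [0.4133 0.2087 0.1872] toolx [-0.086 -0.019 -0.996] jawyaw 104.98 q [ 17.   -0.3  97.2   0.4  88.2 -88.1]
shift cm [ 3.03 13.97  8.52] F [-0.9 -0.1 -1.8] M [ 0.03  0.   -0.05] open 0.0158
twist 0.48
218.69930851106506 340.4398997728977
158 285
```

View pics/s_n.png

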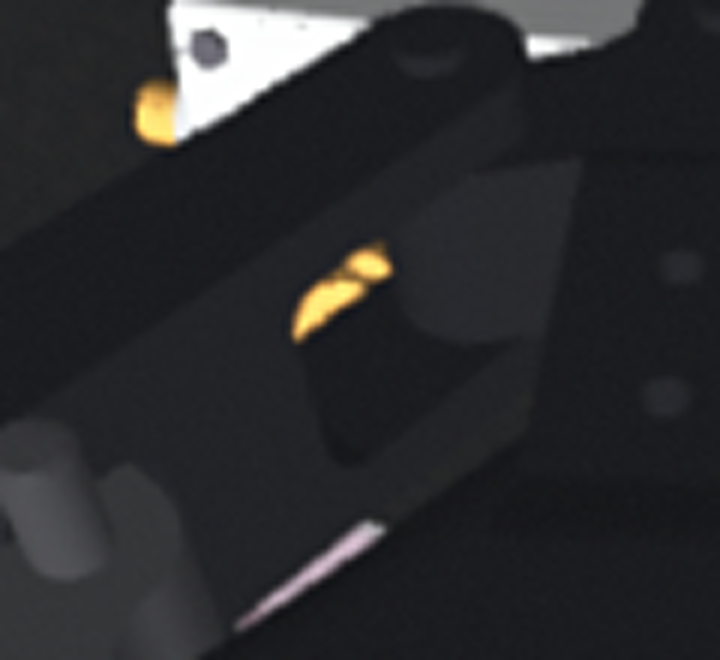

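Wrong way: moving back pushes the nut down the image, behind the linkage. I go forward instead.

```bash
python3 -m jog '[{"jaw":0,"linear":[0,0,3],"twist":0},{"jaw":0,"linear":[0,0,4],"twist":0},{"jaw":0,"linear":[0,0,4],"twist":0},{"jaw":0,"linear":[0,0,3],"twist":0},{"jaw":0,"linear":[0,0,0],"twist":0},{"jaw":0,"linear":[0,0,0],"twist":0}]';python3 - <<'E'
from h import *
plan([.4565,.365,.15],104.5)
p=r.camera_params('wrist');im=r.grab_frame('wrist');u,v=proj(p,[.5804,.1417,.084],True);print(u,v)
u=int(min(max(u,60),580));v=int(min(max(v,60),340))
crop(im,u-60,u+60,v-55,v+55,'s_n2.png',6);print(u-60,v-55)
E
```

```text
t: 23.85
ee_pos: [0.5528, 0.2497, 0.1674]
eef_rot: [177.8, 84.6, -167.4]
contact_force: [-0.1, -0.0, -2.2]
opening: 0.0156
t 23.85 P [0.5528 0.2497 0.1674] toolx [-0.092 -0.02  -0.996] jawyaw 104.76 q [ 16.8  17.5  79.1   0.4  88.7 -88. ]
shift cm [ 2.37 13.6  -6.18] F [-0.1 -0.  -2.2] M [0.04 0.01 0.  ] open 0.0156
twist 0.26
186.68682005108667 214.31213806216195
126 159
```

View pics/s_n2.png

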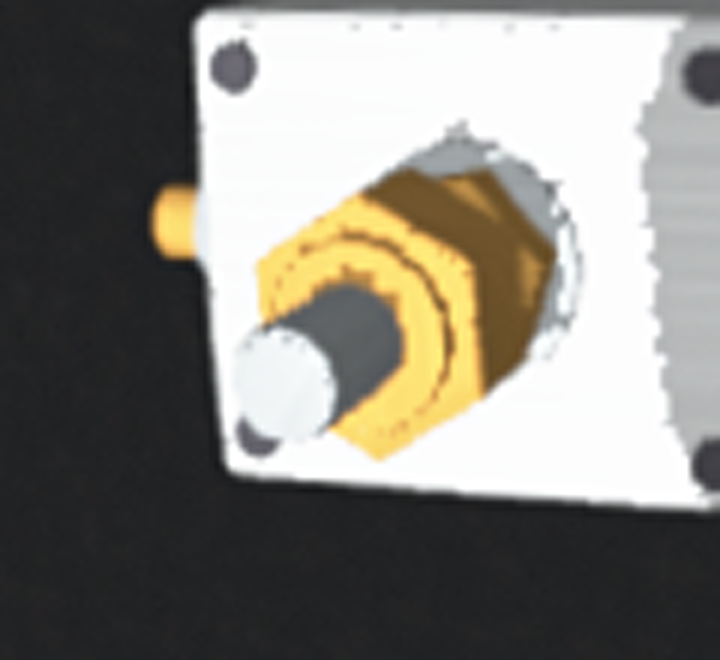

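Run:
```python
from h import *
p=r.camera_params('wrist')
C=np.array([onz(p,126+a/6,159+b/6,.084,True)[:2] for a,b in [(360,192),(473,262),(486,395),(381,460),(256,265)]])
print(C.round(4)); c=(C[0]+C[3])/2;print('mid A-D',c,'diag',np.linalg.norm(C[0]-C[3]))
d=C-c; a=np.degrees(np.arctan2(d[:,1],d[:,0])); print((a%60).round(1), np.linalg.norm(d,axis=1).round(4))
e=[C[1]-C[0],C[2]-C[1],C[3]-C[2],C[4]-C[0]]
print([(np.degrees(np.arctan2(x[1],x[0]))+90).round(1)%60 for x in e])
M=np.array([onz(p,126+a/6,159+b/6,.042,True)[:2] for a,b in [(233,66),(258,435),(703,75),(713,463)]])
for i,j in((0,1),(0,2),(2,3),(1,3)): x=M[j]-M[i];print('holes',np.linalg.norm(x).round(4),(np.degrees(np.arctan2(x[1],x[0]))).round(1))
```

```text
[[0.5605 0.138 ]
 [0.5658 0.1561]
 [0.5838 0.161 ]
 [0.5979 0.1468]
 [0.5749 0.1235]]
mid A-D [0.57918915 0.1423715 ] diag 0.038365677830161225
[13.3 14.4 16.1 13.3 17.2] [0.0192 0.0192 0.0192 0.0192 0.0193]
[np.float64(43.80000000000001), np.float64(45.3), np.float64(44.6), np.float64(44.9)]
holes 0.0627 12.5
holes 0.081 102.5
holes 0.062 13.0
holes 0.0816 103.0
```

The block's holes read at the right size, with yaw 12.7°, so this view is sound. The nut's flats are at 44.7° mod 60, so relaxed it has turned 85–86° beyond finger-tight (1.49 rad). That is 4–5° short of 90°. Before deciding, I'll move on and see whether the tool tilt can be corrected.

```bash
python3 -m jog '[{"jaw":0,"linear":[-0.8,0,0],"twist":0},{"jaw":0,"linear":[-0.8,0,0],"twist":0},{"jaw":0,"linear":[-0.8,0,0],"twist":0},{"jaw":0,"linear":[-0.8,0,0],"twist":0},{"jaw":0,"linear":[-0.8,0,0],"twist":0},{"jaw":0,"linear":[0,0,0],"twist":0}]';python3 w.py -46 0;  python3 -m jog '[{"jaw":0,"linear":[4,0,0],"twist":0},{"jaw":0,"linear":[0,0,0],"twist":0},{"jaw":0,"linear":[0,0,0],"twist":0}]'; python3 w.py -46 0
```

```text
t: 24.4
ee_pos: [0.5536, 0.2511, 0.2128]
eef_rot: [177.7, 84.7, -167.5]
contact_force: [-0.2, 0.7, -1.7]
opening: 0.0159
t 24.4 wrench [0.6648 0.2809 0.2196] yaw 14.93 noseup -5.4 roll -0.17 | along -41.6 side 157.4 up 146.6 mm | TCP [0.5536 0.2511 0.2128] q1,q6 [ 16.9 -87.9]
shift cm to back 0.0 [ 15.64 -11.37 -10.3 ] twist 60.93 F [-0.2  0.7 -1.7] M [ 0.01 -0.05  0.02] op 0.0159
torque on tool about nut z 0.023
t: 24.65
ee_pos: [0.5507, 0.2505, 0.1762]
eef_rot: [177.5, 85.0, -167.8]
contact_force: [1.5, 0.8, -0.3]
opening: 0.016
t 24.65 wrench [0.6618 0.2803 0.1836] yaw 14.92 noseup -5.08 roll -0.16 | along -43.2 side 154.8 up 110.6 mm | TCP [0.5507 0.2505 0.1762] q1,q6 [ 16.9 -87.9]
shift cm to back 0.0 [ 11.97 -11.37 -10.4 ] twist 60.92 F [ 1.5  0.8 -0.3] M [ 0.03 -0.01 -0.01] op 0.016
torque on tool about nut z -0.198
```

A slow rise leaves the tilt alone, and a fast descent undoes only about 0.3° per 4 cm. At 85° against 90° I judge the quarter turn done within reason: re-engaging with a 5° nose-down wrench would risk jamming. Back to the rest.

```bash
cat > rest.py <<'E'
from w import *
import sys
h=float(sys.argv[1]); s=r.state();P,R=tool(s);o=P+R@OT;A=R@RT
g=o+A@[-.115,0,0]; tgt=gp+[0,0,h]
print('t',round(s['t'],2),'grip pt',g.round(4),'shift cm',(R.T@(tgt-g)*100).round(2),'twist',round(np.degrees(np.arctan2(A[1,0],A[0,0]))-14.63,2),'nose',round(np.degrees(np.arcsin(A[2,0])),2),'roll',round(np.degrees(np.arctan2(A[2,1],A[2,2])),2),'F',s['contact_force'].round(1),'M',s['moment'].round(2),'TCPz',P[2].round(4))
E
python3 rest.py 0.15
```

```text
t 24.65 grip pt [0.5511 0.2508 0.1938] shift cm [ 2.01 13.62 -5.98] twist 0.29 nose -5.08 roll -0.16 F [ 1.5  0.8 -0.3] M [ 0.03 -0.01 -0.01] TCPz 0.1762
```

```bash
python3 -m jog '[{"jaw":0,"linear":[0,2,-1],"twist":0.3},{"jaw":0,"linear":[0,2.7,-1.2],"twist":0},{"jaw":0,"linear":[0,2.7,-1.2],"twist":0},{"jaw":0,"linear":[0,2.7,-1.2],"twist":0},{"jaw":0,"linear":[0,2.3,-1.2],"twist":0},{"jaw":0,"linear":[0,1,-0.4],"twist":0},{"jaw":0,"linear":[0,0,0],"twist":0}]' >/dev/null; python3 rest.py 0.05
```

```text
t 25.23 grip pt [0.4567 0.3692 0.2105] shift cm [13.05 -0.3   1.04] twist -0.23 nose -4.73 roll -0.11 F [ 0.2 -0.3 -2.3] M [-0.02 -0.08 -0.02] TCPz 0.1928
```

```bash
python3 -m jog '[{"jaw":0,"linear":[3,-0.2,0.3],"twist":0},{"jaw":0,"linear":[4,0,0.3],"twist":0},{"jaw":0,"linear":[4,0,0.3],"twist":0},{"jaw":0,"linear":[1.5,0,0],"twist":0},{"jaw":0,"linear":[0,0,0],"twist":0}]' >/dev/null; python3 rest.py 0.02
```

```text
t 25.65 grip pt [0.4613 0.3678 0.0888] shift cm [ 3.96 -0.01 -0.17] twist -0.15 nose -4.06 roll 0.01 F [-1.5 -0.8 -0.8] M [-0.04  0.06 -0.05] TCPz 0.0712
```

```bash
python3 -m jog '[{"jaw":0,"linear":[1.5,0,-0.1],"twist":-0.1},{"jaw":0,"linear":[1.5,0,-0.1],"twist":0},{"jaw":0,"linear":[1,0,0],"twist":0},{"jaw":0,"linear":[0,0,0],"twist":0}]' >/dev/null; python3 rest.py 0.007
```

```text
t 25.98 grip pt [0.4611 0.3659 0.0529] shift cm [ 1.67  0.19 -0.26] twist -0.16 nose -3.82 roll 0.04 F [-0.2  0.5 -1.5] M [ 0.02  0.04 -0.01] TCPz 0.0353
```

```bash
python3 -m jog '[{"jaw":0,"linear":[0.5,0.2,-0.3],"twist":-0.1},{"jaw":0,"linear":[0.5,0,0],"twist":0},{"jaw":0,"linear":[0.5,0,0],"twist":0},{"jaw":0,"linear":[0,0,0],"twist":0}]' >/dev/null; python3 rest.py 0.004
python3 - <<'E'
from h import *
im=r.grab_frame('scene');crop(im,190,310,130,220,'t_s.png',6)
im=r.grab_frame('wrist');cv2.imwrite('pics/t_w.png',im[:,:,::-1])
E
```

```text
t 26.32 grip pt [0.4589 0.3675 0.0412] shift cm [ 0.78 -0.02 -0.15] twist -0.09 nose -3.55 roll 0.11 F [-0.4  0.1 -2. ] M [-0.02  0.02  0.  ] TCPz 0.0236
```

View pics/t_w.png

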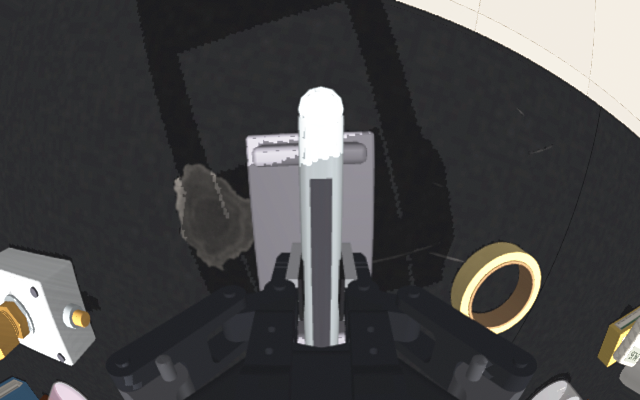

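View pics/t_s.png

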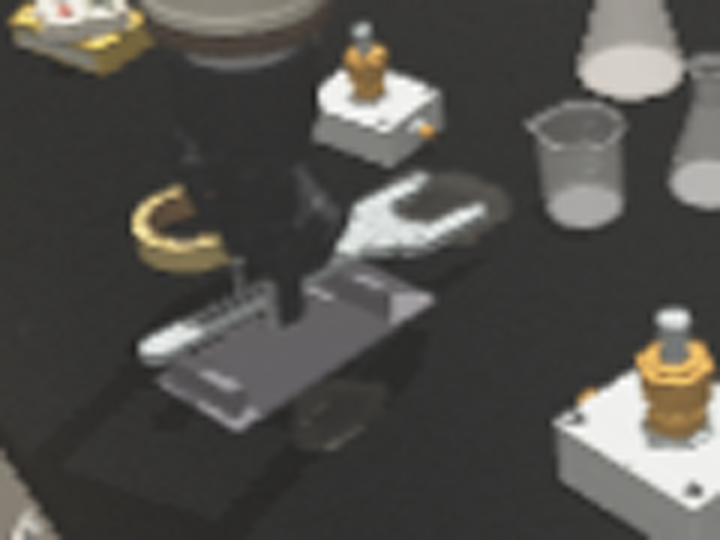

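The handle is centred on the rest and its axis runs along it. Lowering until the front bar touches.

```bash
python3 -m jog '[{"jaw":0,"linear":[0.4,0,-0.1],"twist":0},{"jaw":0,"linear":[0.25,0,0],"twist":0},{"jaw":0,"linear":[0,0,0],"twist":0}]' >/dev/null; python3 rest.py 0.002; python3 -m jog '[{"jaw":0,"linear":[0.15,0,0],"twist":0},{"jaw":0,"linear":[0,0,0],"twist":0}]' >/dev/null; python3 rest.py 0.00
```

```text
t 26.67 grip pt [0.4581 0.3677 0.0357] shift cm [ 0.43 -0.05 -0.1 ] twist -0.08 nose -3.44 roll 0.14 F [-0.2  0.6 -1.4] M [-0.04 -0.03  0.05] TCPz 0.0181
t 26.83 grip pt [0.4579 0.3676 0.034 ] shift cm [ 0.46 -0.05 -0.08] twist -0.07 nose -3.45 roll 0.14 F [-0.   0.1 -1.8] M [-0.02 -0.01  0.03] TCPz 0.0164
```

```bash
python3 -m jog '[{"jaw":0,"linear":[0.12,-0.03,0],"twist":0},{"jaw":0,"linear":[0,0,0],"twist":0}]' 40 >/dev/null; python3 rest.py 0.00; python3 -m jog '[{"jaw":0,"linear":[0.12,0,0],"twist":0},{"jaw":0,"linear":[0,0,0],"twist":0}]' 20 >/dev/null; python3 rest.py 0.00
```

```text
t 27.0 grip pt [0.458  0.3675 0.0329] shift cm [ 0.35 -0.03 -0.09] twist -0.07 nose -3.42 roll 0.15 F [-1.  -0.5 -0.1] M [ 0.01  0.05 -0.06] TCPz 0.0153
t 27.17 grip pt [0.4581 0.3676 0.0321] shift cm [ 0.27 -0.04 -0.11] twist -0.06 nose -3.39 roll 0.16 F [-0.2 -1.1  2.4] M [-0.05  0.1  -0.04] TCPz 0.0145
```

Contact: Fz went from −1.8 to +2.4 N. With the light grip I ease down so the handle settles on both bars, then open.

```bash
python3 -m jog '[{"jaw":0,"linear":[0.12,0,0],"twist":0},{"jaw":0,"linear":[0.1,0,0],"twist":0},{"jaw":0,"linear":[0,0,0],"twist":0}]' >/dev/null; python3 rest.py 0.00; python3 -m jog '[{"jaw":0.3,"linear":[0,0,0],"twist":0},{"jaw":0.4,"linear":[0,0,0],"twist":0},{"jaw":0.45,"linear":[0,0,0],"twist":0},{"jaw":0.5,"linear":[0,0,0],"twist":0}]';python3 rest.py 0
python3 - <<'E'
from h import *
im=r.grab_frame('wrist');cv2.imwrite('pics/u_w.png',im[:,:,::-1])
im=r.grab_frame('scene');crop(im,190,310,130,220,'u_s.png',6)
E
```

```text
t 27.42 grip pt [0.4583 0.3677 0.0309] shift cm [ 0.15 -0.05 -0.13] twist -0.06 nose -3.32 roll 0.18 F [-3.6 -1.   7. ] M [-0.24  0.22 -0.06] TCPz 0.0133
t: 27.75
ee_pos: [0.4586, 0.3677, 0.0133]
eef_rot: [170.0, 86.7, -175.6]
contact_force: [0.4, -0.7, -0.8]
opening: 0.0422
t 27.75 grip pt [0.4585 0.3678 0.031 ] shift cm [ 0.16 -0.05 -0.16] twist -0.06 nose -3.29 roll 0.18 F [ 0.4 -0.7 -0.8] M [ 0.03 -0.01 -0.02] TCPz 0.0133
```

View pics/u_w.png

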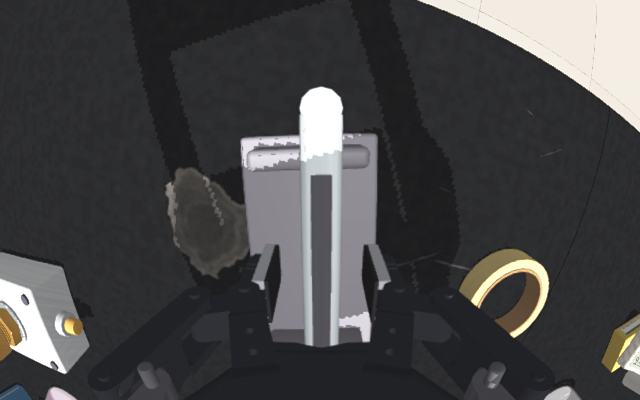

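View pics/u_s.png

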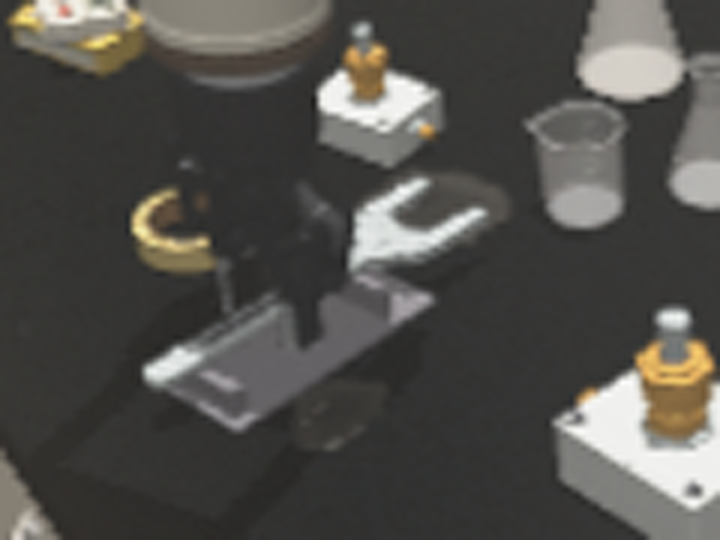

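The wrench lies on both bars. I lift clear and take a straight look at the nut with the empty hand.

```bash
python3 -m jog '[{"jaw":0.5,"linear":[-1,0,0],"twist":0},{"jaw":0.5,"linear":[-2.5,0,0],"twist":0},{"jaw":0.5,"linear":[-4,0,0],"twist":0},{"jaw":0.5,"linear":[-4,0,0],"twist":0},{"jaw":0.5,"linear":[-4,0,0],"twist":0},{"jaw":0.5,"linear":[-2,0,0],"twist":0},{"jaw":0.5,"linear":[0,0,0],"twist":0}]'
python3 - <<'E'
from h import *
plan([.54,.17,.2],104.5)
E
```

```text
t: 28.43
ee_pos: [0.4673, 0.3674, 0.1981]
eef_rot: [171.9, 86.5, -173.7]
contact_force: [-0.7, 0.6, 0.1]
opening: 0.0427
t 28.43 P [0.4673 0.3674 0.1981] toolx [-0.06  -0.007 -0.998] jawyaw 104.4 q [ 30.   13.7  80.3   1.4  89.3 -74.5]
shift cm [ -0.49 -20.92   2.11] F [-0.7  0.6  0.1] M [ 0.02 -0.07  0.  ] open 0.0427
twist -0.1
```

```bash
python3 -m jog '[{"jaw":0.5,"linear":[0,-3,0.4],"twist":0},{"jaw":0.5,"linear":[0,-4,0.4],"twist":0},{"jaw":0.5,"linear":[0,-4,0.4],"twist":0},{"jaw":0.5,"linear":[0,-4,0.4],"twist":0},{"jaw":0.5,"linear":[0,-3.5,0.4],"twist":0},{"jaw":0.5,"linear":[0,-2,0],"twist":0},{"jaw":0.5,"linear":[0,0,0],"twist":0},{"jaw":0.5,"linear":[0,0,0],"twist":0}]'
python3 - <<'E'
from h import *
plan([.58,.142,.2],104.5)
p=r.camera_params('wrist');im=r.grab_frame('wrist');u,v=proj(p,[.5804,.1417,.084],True);print(u,v)
u=int(u);v=int(v);crop(im,u-60,u+60,v-55,v+55,'v_n.png',6);print(u-60,v-55)
im=r.grab_frame('top');cv2.imwrite('pics/v_t.png',im[:,:,::-1])
E
```

```text
t: 29.1
ee_pos: [0.5391, 0.1662, 0.1979]
eef_rot: [170.0, 86.7, -175.4]
contact_force: [-0.0, 0.2, 0.2]
opening: 0.0427
t 29.1 P [0.5391 0.1662 0.1979] toolx [-0.057 -0.005 -0.998] jawyaw 104.59 q [  9.2  10.2  84.4   0.3  88.6 -95.5]
shift cm [-0.43 -3.37  3.33] F [-0.   0.2  0.2] M [ 0.01 -0.    0.02] open 0.0427
twist 0.09
282.53251169003727 238.17076099411236
222 183
```

View pics/v_n.png

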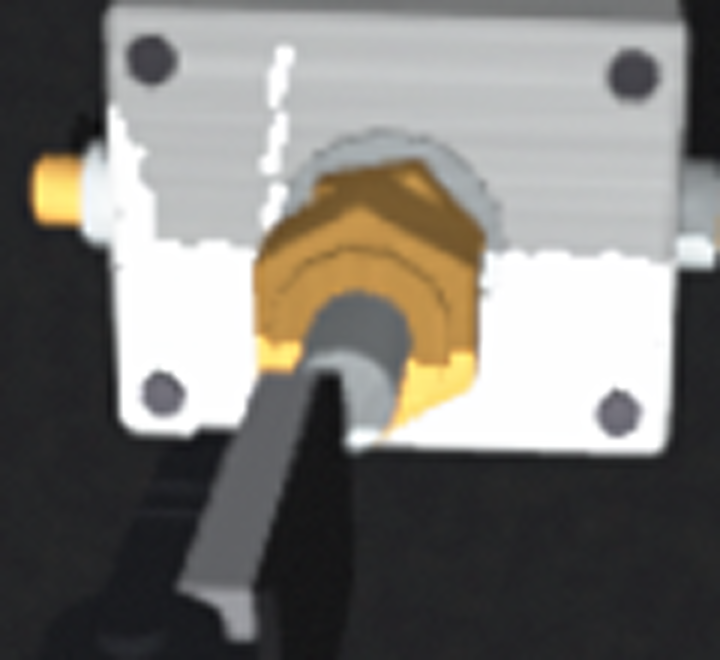

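View pics/v_t.png

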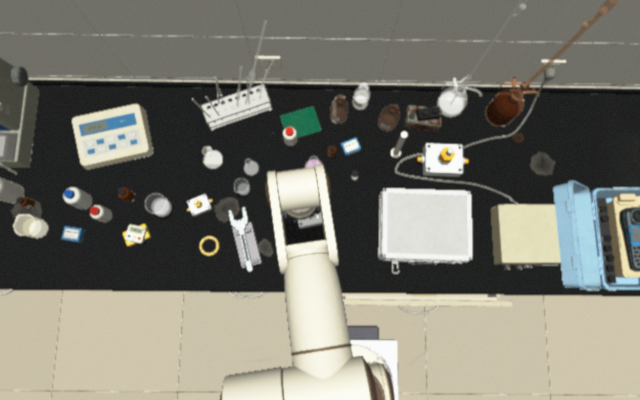

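Run:
```python
from h import *
p=r.camera_params('wrist')
C=np.array([onz(p,222+a/6,183+b/6,.084,True)[:2] for a,b in [(358,203),(476,265),(475,378),(388,436),(257,262)]])
c=(C[0]+C[3])/2;print(c,np.linalg.norm(C[0]-C[3]))
e=[C[1]-C[0],C[2]-C[1],C[3]-C[2],C[4]-C[0]]
print([(np.degrees(np.arctan2(x[1],x[0]))+90).round(1)%60 for x in e],[np.linalg.norm(x).round(4) for x in e])
a=np.degrees(np.arctan2(*(C-c).T[::-1]))%60;print(a)
x=C[4]-C[2];print('long diag normal-ish corner', np.degrees(np.arctan2(x[1],x[0]))%60)
for a,b in (((151,60),(633,76)),((161,392),(617,412))):
  x=onz(p,222+b[0]/6,183+b[1]/6,.042,True)-onz(p,222+a[0]/6,183+a[1]/6,.042,True);print(np.degrees(np.arctan2(x[1],x[0])))
```

```text
[0.57842981 0.14404521] 0.03802963687351036
[np.float64(45.5), np.float64(43.099999999999994), np.float64(50.5), np.float64(45.5)] [np.float64(0.0199), np.float64(0.0183), np.float64(0.0169), np.float64(0.0183)]
[19.37764378 15.10933024 13.95051522 19.37764378 15.64977278]
long diag normal-ish corner 14.845229232824465
102.57641521988857
102.489438821507
```

The straight view again gives flats at about 45° mod 60, so the quarter turn stands at about 85° (≈1.49 rad). The top view shows the wrench on its rest at (241,240), the glassware in place and the hand clear. Handing in.

Run:
```python
from rig import r
s=r.state();print(s['t'],s['contact_force'],s['ee_pos']);print(r.hand_in())
```

```text
29.2 [-0.18426428  0.22444259 -0.10951048] [0.53882801 0.16730799 0.19795838]
the job is handed in; nothing more can be done
None
```

I handed the job in at 29 s: the nut is tightened and the wrench is back on its rest, but the final turn came out about 5° short of a quarter turn.

- **Finger-tight:** I turned the middle-sized manifold's nut clockwise about 58° with the fingers. The resisting torque rose to about 0.34 N m, where I stopped. On release the nut sprang back about 3.6°, as described.
- **Wrench:** it slid fully onto the nut with no noticeable resistance and turned it against about 0.5 N m. It came off after a brief 3–4 N rub on one side, and now lies flat on both bars of the rest, clear of the block.
- **Quarter turn:** two camera checks put the nut at about 85° past finger-tight (about 1.49 rad instead of 1.57), give or take 2°. The wrench's own rotation had suggested slightly more than 90°, so that check disagreed; I trust the cameras. I didn't re-engage to add the last few degrees, because I judged that riskier than the small shortfall.
- **Other checks:** the gripper tilted by up to about 5° over the moves, so I lowered the wrench nose-first onto the front bar and let it settle. In the last pictures the glassware I could see was where it started and the hand was touching nothing. The arm partly hid the pink flask in the final top view.

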